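Hang a turned wooden bead for varnishing with a carrying rod

ROBOT

A 6-joint arm with a two-finger parallel gripper is mounted at the origin on the work surface. World frame = base frame: x ahead of the robot, y to its left, z up, the work surface at z = 0. Lengths are in m, angles in rad, forces in N, time in s.
With the tool pointing down it reaches from about 0.35 to 0.85 m from the base axis. Payload 8.1 kg.
Tool frame: the origin (TCP) lies at the very end of the fingers, on their centre line; the grasp point (between the pads) lies 19 mm behind it (robot.pinch_z is the z of the grasp point in the tool frame, in m); z points along the fingers, y is the direction in which the jaws open and shut (so a half turn about z gives the same grasp; the last joint's range is limited). The gripper opens to 93 mm and grips with 3 to 60 N. Pads are 15 mm wide; open, the fingers measure 128 mm over their backs; the gripper's body (75 mm by 188 mm) begins 65 mm behind the grasp point.
Start: joints at [-1.377, 0.13, 1.488, -0, 1.523, -0.085], TCP at [0.165, -0.577, 0.219] pointing down, gripper open.
Joint ranges: [-2.96, 2.96], [-0.89, 2.26], [0.02, 2.5], [-1.34, 4.48], [0, 2.73], [-2.66, 2.66]. Speed limits (rad/s): [2.39, 2.39, 2.79, 3.14, 3.14, 3.14].

INTERFACE

Orientations are given as a rotation vector (axis times angle).
In Python, from plant import robot gives the robot as it stands.
- The arm moves only by the tool drive_tool, never from a script. Its argument "steps" is a list of rows, each an object of numbers: "jaw": the opening, from 0 (shut) to 1 (fully open); "tx", "ty", "tz": the shift along the tool's x, y, z scaled (see below); "turn": the turn about the tool's z scaled (see below). A call has 1 to 12 rows; each row is the pose to reach, as a shift and turn from the pose commanded when the call began, along the tool's axes at that moment, turning the shorter way round; what a row does not reach only later rows make up. The controller multiplies each number of a shift by 0.3 m and each number of a turn by 180 degrees. A row lasts 1/10 s, in which the tool goes at most 50 mm and 8.59 degrees, less where a joint would pass 70% of its speed; a pose out of reach is approached as far as the arm can. A call with a number of a shift or a turn outside -1 to 1 is refused whole. A call with a gripper value outside its range is refused whole. The fingers move at their own pace and stop on an object; "force" is the grip in N (left out, the last holds). Time passes only in rows, so rows that repeat a pose let the fingers close. It gives the time, the measured TCP pose, the force and the opening at its end, in the units of the state.
- robot.read_state(): the state, without advancing time (a new reading comes with each control period).
- robot.read_camera(name): name is "side" or "top" or "wrist"; returns (picture, depth): 400x640x3 uint8, blue, green, red; 400x640 float32, m along the optical axis (not along the pixel's ray), 0 where there is no reading.
- robot.get_calibration(name): a dict with "fx", "fy", "cx", "cy" (pixels), "eye" and "attitude" of the camera in the world. Camera axes: x right, y down, z forward; pixel columns grow to the right and rows downward; lengths in m; the calibration is good to about 2 mm. The wrist camera is an equidistant fisheye: a pixel r from the principal point sees the ray r / f radians off the axis. A picture is of the moment at which its call begins: read the wrist's pose just before it. get_calibration takes no time and is no camera call; for the wrist camera it gives the pose at the moment of the call.
- robot.close_job(): hands the job in, once; it reports no verdict.
The state is a dict: "t": time; "q": joint angles; "dq": joint speeds; "joint_torque": joint torques, N m; "tool_pos": TCP position; "orientation": TCP orientation; "force": force on the tool from outside, world axes, zero at the start; "wrist_torque": the same for the moment, N m; "opening": finger opening in m.
Only numpy, scipy, OpenCV 4.12 (cv2) and the standard library are available. Lean on these libraries where they do the work, as an engineer would, in place of code of your own. Each camera call takes 0.05 s, during which the arm holds its last target.

TASK

Take the carrying rod by its red handle, thread it through the bore of the pale wooden bead lying in the cradle and push until the bead is pressed snug against the rod's brass stop collar, and hold it so for a moment, firmly but gently. Then lift the bead out on the rod and lay the rod gently in the two notches of the blue rack, the bead hanging between the posts and still close to its stop collar. The bead is freshly sanded: never touch it with the gripper, never force the rod, and leave everything else on the bench where it is.

Things in the scene. Friction and masses are not known exactly. Their poses are not given: they have to be found in the camera images.
- rod: Carrying rod lying level in the V notches of the low dark holder: 12 mm steel rod, red square handle. Origin on its axis at the handle's front face; +y runs along it to the tip. Handle 24 x 24 mm, y = -80 to 0 mm; bare rod y = 0 to 220 mm. A brass stop collar (26 mm diameter, 10 mm long) is clamped on it, not slipping, front face anywhere from y = 62 to 86 mm, not reported. About 0.13 kg.
- handle_center (a point): Centre of the red handle, on the rod's axis 40 mm behind the handle's front face, about 48 mm above the bench. Grasp its 24 mm width from above, here or up to 10 mm nearer the rod; grip firmly (40 N or more), since rod and bead hang out to one side.
- rod_mid (a point): Point on the rod's axis 100 mm ahead of the handle's front face; it comes over the middle of the rack when the rod is laid centrally.
- rod_tip (a point): The rod's very tip, on its axis, 220 mm ahead of the handle's front face. The last 15 mm taper to a blunt 5 mm end.
- bead_center (a point): Centre of the pale turned wooden bead (spool-like, 54 mm diameter, 50 mm long, 0.06 to 0.13 kg), in the middle of its straight 16 mm bore, rimmed dark; its y axis is the bore's axis. It lies loose in the cradle, bore level, 50 mm up, +y end touching the buffer. It can lift but not sink: a tip entering low jams, one a little high raises it.
- bead: The same pale bead as bead_center (same origin and axes). Bare sanded wood: a push of 5 to 12 N, held for a moment, presses it snug against the collar; more than 16 N would mark it.
- cradle: Fixed brown V cradle, base 100 x 130 mm; origin on the bench under the bead's centre, y along the bore. The rod enters at the open -y end, going +y. At the +y end a black U-shaped buffer on springs (2 N at first, 5 N more per mm, 8 mm travel), 65 mm high; its 28 mm slot, open upwards from 35 mm above the bench, lets the rod pass through and be lifted out.
- rack_mid (a point): Fixed blue rack: two posts 140 mm apart (centres) along this point's y axis, each 12 mm thick, with V notches open upwards, about 40 mm wide at the mouth. This point is half-way between the notches, at the height (85 mm above the bench) where a resting rod's axis lies; the posts end 93 mm above the bench. The rod may lie either way round.
Things that resemble listed ones, but are neither listed nor needed, are in the scene too. What is shaped like the bead but pink or turquoise is not meant. Leave any pink or purple look-alike of the cradle alone.

How it is judged:
By the outcome, as a careful person would: the job done as asked, in the order asked, and still so for the second after the job is handed in, with the robot touching nothing.
It also fails if it takes over 70 s, if anything falls off the work surface, if the arm or the gripper's body presses on something with over 40 N, if the wrist force passes 120 N, or if a joint passes its speed limit or range.

## Working session

There is one attempt and no reset: what is moved stays moved. The work goes in short steps, Python scripts to look and compute and a tool call to move; the robot and the scene stay as the last step left them, time stands still between calls to the robot, and variables do not carry over. Pictures are saved under pics/ and viewed, and the job is handed in when it is done.

Besides the shell and the picture viewer there is one more tool, called after "Emit:" as name(argument=value, ...), one argument or row to a line, values as JSON. drive_tool: Moves the arm, as the interface text tells. Its arguments: {"type":"object","properties":{"steps":{"type":"array"},"force":{"type":"number"}},"required":["steps"]}

```bash
ls; mkdir -p pics
cat > h.py <<'E'
import numpy as np,cv2
from plant import robot
from scipy.spatial.transform import Rotation as R
def grab(n):
    c=robot.get_calibration(n); p,d=robot.read_camera(n); return c,p,d
def att(c):
    a=np.array(c['attitude'],float)
    return a if a.shape==(3,3) else R.from_rotvec(a).as_matrix()
E
python3 - <<'E'
from h import *
for n in ['side','top','wrist']:
    c,p,d=grab(n); print(n,c); cv2.imwrite(f'pics/{n}0.png',p); np.savez(f'{n}0.npz',p=p,d=d,c=np.array([c],dtype=object))
print(robot.read_state())
E
```

```text
pics
side {'fx': 440.9923174769528, 'fy': 440.9923174769528, 'cx': 324.76305852902743, 'cy': 195.91682799997773, 'eye': array([0.15006047, 0.7572488 , 1.04004552]), 'attitude': array([-0.53368212,  2.7382378 , -1.07844504])}
top {'fx': 495.8968347218489, 'fy': 495.8968347218489, 'cx': 317.64778341820306, 'cy': 200.60582263524796, 'eye': array([ 0.30992771, -0.08047045,  1.32399259]), 'attitude': array([-2.10824473,  2.1552244 , -0.18378129])}
wrist {'fx': 309.70691628693146, 'fy': 309.70691628693146, 'cx': 317.98606342583633, 'cy': 196.6052276902561, 'eye': array([ 0.23036683, -0.55697569,  0.38403666]), 'attitude': array([ 2.34387891, -1.76734739, -0.22130895])}
{'t': 0.15, 'q': array([-1.37741304e+00,  1.31027836e-01,  1.48903538e+00,  3.87701149e-05,
        1.52300050e+00, -8.54134107e-02]), 'dq': array([ 0.00033829, -0.00056476, -0.00267417, -0.00132503,  0.00113843,
        0.00220978]), 'joint_torque': array([ 3.21823445e-04, -5.60476363e+01, -4.92333841e+01,  7.67790852e-02,
        3.06060514e-02, -1.07452936e-04]), 'tool_pos': array([ 0.16506145, -0.57638626,  0.21780101]), 'orientation': array([-3.10966217e+00, -4.36308572e-01,  6.39144425e-05]), 'force': array([ 0.47284312, -0.21381726,  0.04333104]), 'wrist_torque': array([ 0.01061004, -0.01903459,  0.00389693]), 'opening': 0.09318488341085415}
```

View pics/top0.png

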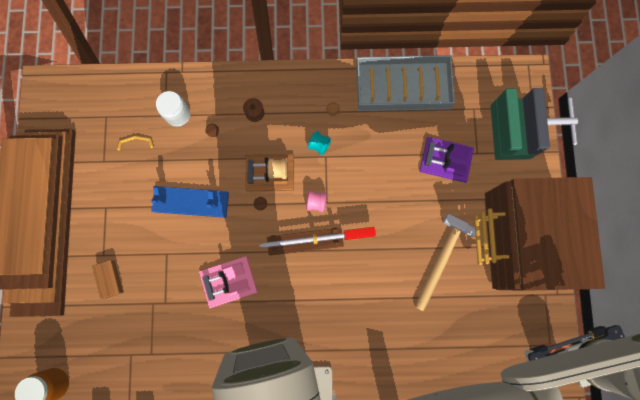

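View pics/side0.png

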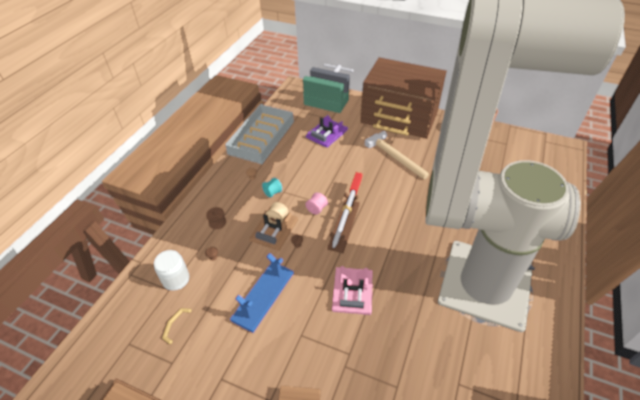

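View pics/wrist0.png

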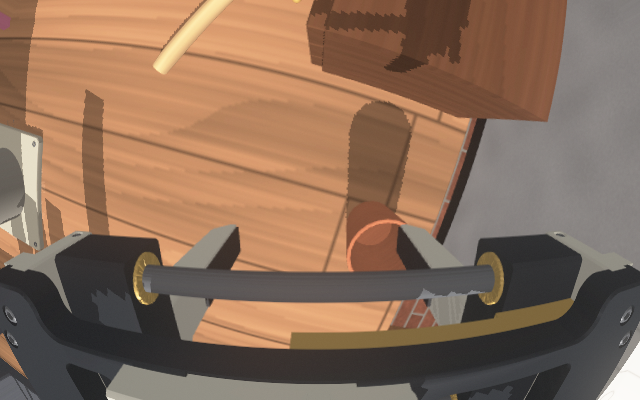

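Top view: the rod's handle is at (360,233) and its tip at (262,245). The pale bead is at (278,170) in the brown cradle, with the black buffer to its left at (258,172), and the blue rack is at (190,202). The pink (317,202) and turquoise (319,143) spools and the pink (228,283) and purple (447,158) cradles are look-alikes. I'll confirm with a crop and measure.

```bash
cat >> h.py <<'E'
def load(n):
    z=np.load(n+'.npz',allow_pickle=True); return z['c'][0],z['p'],z['d']
def pts(c,d):
    v,u=np.mgrid[0:d.shape[0],0:d.shape[1]]
    P=np.stack([(u-c['cx'])/c['fx']*d,(v-c['cy'])/c['fy']*d,d],-1)
    return P@att(c).T+c['eye']
E
python3 - <<'E'
from h import *
c,p,d=load('top0'); P=pts(c,d)
print(att(c))
cv2.imwrite('pics/crop0.png',cv2.resize(p[130:260,140:390],None,fx=3.2,fy=3.2,interpolation=cv2.INTER_CUBIC))
hsv=cv2.cvtColor(p,cv2.COLOR_BGR2HSV)
Z=P[...,2]
# red handle
m=((hsv[...,0]<5)|(hsv[...,0]>175))&(hsv[...,1]>200)&(Z>0.03)
m[:215]=0;m[255:]=0;m[:,:330]=0;m[:,390:]=0
def info(n,m):
    Q=P[m];print(n,len(Q),Q.mean(0).round(4),Q.min(0).round(4),Q.max(0).round(4))
    if len(Q)>3:
        w,V=np.linalg.eigh(np.cov(Q[:,:2].T));print('  dir',V[:,1],np.degrees(np.arctan2(V[1,1],V[0,1])))
info('red',m)
m=(Z>0.03);m[:228]=0;m[252:]=0;m[:,:255]=0;m[:,340:]=0
info('rod',m)
Q=P[m]
m=(Z>0.02);m[:180]=0;m[220:]=0;m[:,:145]=0;m[:,235:]=0; info('rack',m&(hsv[...,0]>95)&(hsv[...,0]<125)&(hsv[...,1]>120)&(Z>0.07))
m2=np.zeros_like(m);m2[150:195,245:296]=1
info('cradle any',m2&(Z>0.008))
bead=m2&(Z>0.04)&(hsv[...,2]>150)&(hsv[...,1]>40);info('bead',bead)
info('buf',m2&(Z>0.04)&(np.arange(640)[None]<266))
for r in range(155,190,2): print(r,(Z[r,244:298:2]*1000).round().astype(int))
E
```

```text
[[-0.02190116 -0.98506013  0.17081243]
 [-0.99975892  0.02184605 -0.00220246]
 [-0.00156202 -0.17081949 -0.9853011 ]]
red 274 [ 0.4421 -0.1884  0.0639] [ 0.3099 -0.2278  0.0463] [ 0.4575 -0.0805  1.324 ]
  dir [-0.21613643  0.97636317] 102.4822076636335
rod 519 [ 0.4258 -0.0397  0.0824] [ 0.3099 -0.1363  0.0342] [0.4579 0.0702 1.324 ]
  dir [-0.07184116  0.99741609] 94.11974450920845
rack 192 [0.5365 0.247  0.1165] [ 0.3099 -0.0805  0.0704] [0.5682 0.337  1.324 ]
  dir [0.33462905 0.94234994] 70.4500179334523
cradle any 1735 [0.6126 0.0432 0.0373] [ 0.3099 -0.0805  0.0081] [0.6703 0.1122 1.324 ]
  dir [0.43285093 0.90146551] 64.35137623166345
bead 340 [0.6095 0.0183 0.0754] [ 0.3099 -0.0805  0.0402] [0.6387 0.0434 1.324 ]
  dir [-0.94477709 -0.32771368] -160.86993649237337
buf 22 [0.5471 0.0243 0.3481] [ 0.3099 -0.0805  0.0431] [0.6464 0.0968 1.324 ]
  dir [-0.91695878 -0.39898195] -156.48544956308294
155 [ 5 13 15 16 15 11 20 11 16 14 15 15 14 18 12 12 14 11 15 11 13 15 21 11
 20 -1  2]
157 [   0   19 1324   10   13   16   13   16   13   11   13   70   43   46
   46   39   48   46  
[... 752 characters left out ...]
 [ 3 14 31 32 34 12 13 12 11 17 12 68 64 68 64 61 61 60 60 68 70 59 12 13
 19 -2  2]
177 [ 1 20 30 33 36 27 28 27 27 29 65 64 41 59 58 53 50 55 53 58 63 51 13 17
 13  2 -3]
179 [-3 10 35 31 36 26 27 15 14 14 13 53 43 35 37 39 42 43 41 39 36 35 13 10
 14 -2  0]
181 [ 2 14 31 28 33 11 12 15 16 19 12 26 45 43 43 44 47 48 40 48 43 44 14 14
 12  0  2]
183 [-2 18 20 21 21 21  9 12 15 15 19 13 22 40 41 41 40 45 40 34 38 34 14 14
 17  4 -1]
185 [-4 10 17 14 14 15 13 15 15 12  9 16 15 21 19 17 15 20 17 15  8 15 11 15
 15  3  0]
187 [-5 13 16 13 16 12 14 13 15 14 14 14 11 17 11 14  9 14 19 12 13  8 16 17
 17  1  4]
189 [ 4 16 18 12 20 11 10 13 15 16 13 13 15 15 15 10 15 15 11 18 11  9 19 12
 14 -4 -1]
```

View pics/crop0.png

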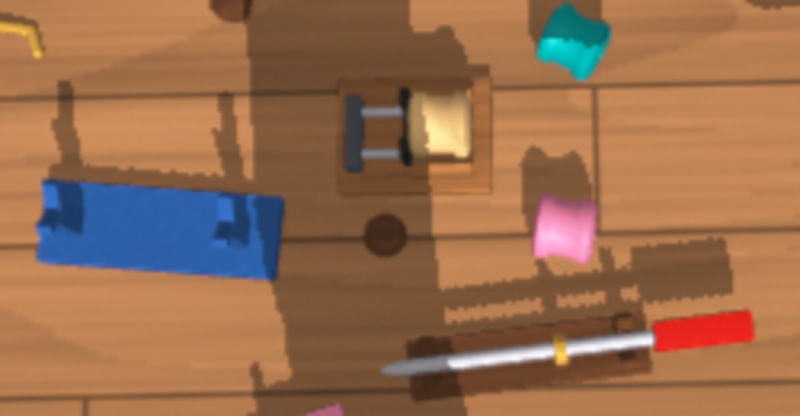

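```bash
cat >> h.py <<'E'
def ray(c,uv,z):
    uv=np.atleast_2d(uv).astype(float)
    D=np.stack([(uv[:,0]-c['cx'])/c['fx'],(uv[:,1]-c['cy'])/c['fy'],np.ones(len(uv))],-1)@att(c).T
    return c['eye']+D*((z-c['eye'][2])/D[:,2])[:,None]
def proj(c,X):
    q=(np.atleast_2d(X)-c['eye'])@att(c); return np.stack([c['fx']*q[:,0]/q[:,2]+c['cx'],c['fy']*q[:,1]/q[:,2]+c['cy']],-1)
E
python3 - <<'E'
from h import *
print(R.from_rotvec(robot.read_state()['orientation']).as_matrix().round(3))
c,p,d=load('top0'); P=pts(c,d); Z=np.where(d>0,P[...,2],np.nan)
hsv=cv2.cvtColor(p,cv2.COLOR_BGR2HSV).astype(int)
red=((hsv[...,0]<6)|(hsv[...,0]>174))&(hsv[...,1]>190)&(hsv[...,2]>120)
red[:220]=0;red[250:]=0;red[:,:335]=0;red[:,385:]=0
v,u=np.nonzero(red); print('red px',u.min(),u.max(),v.min(),v.max())
rect=cv2.minAreaRect(np.stack([u,v],-1).astype(np.float32));print(rect)
X=ray(c,np.stack([u,v],-1),0.06); r=cv2.minAreaRect((X[:,:2]*1000).astype(np.float32));print('handle top',r)
# rod centreline by columns
L=[]
sat=hsv[...,1]; 
for cc in range(264,342):
    col=[k for k in range(228,252) if sat[k,cc]<75 and hsv[k,cc,2]>80]
    if len(col)>=3: L.append((cc,np.mean(col),len(col)))
L=np.array(L); A=np.polyfit(L[:,0],L[:,1],1);res=L[:,1]-np.polyval(A,L[:,0]);print(len(L),L[:,2].mean(),res.std(), L[0],L[-1])
e=ray(c,[[L[0,0],np.polyval(A,L[0,0])],[345,np.polyval(A,345)]],0.048);print(e, np.degrees(np.arctan2(*(e[0]-e[1])[[1,0]])))
# brass collar
br=(hsv[...,0]>18)&(hsv[...,0]<32)&(hsv[...,1]>130)&(hsv[...,2]>150);br[:228]=0;br[252:]=0;br[:,:290]=0;br[:,340:]=0
v,u=np.nonzero(br);print('brass',u.min(),u.max(),v.min(),v.max(),len(u)); print(ray(c,[[u.min()-.5,v.mean()],[u.max()+.5,v.mean()]],0.056))
# cradle base pixels
m=np.zeros((400,640),bool);m[145:200,238:302]=1
for t in range(11,18): pass
k=m&(Z>0.009)
k=cv2.morphologyEx(k.astype(np.uint8),cv2.MORPH_OPEN,np.ones((3,3)))>0
v,u=np.nonzero(k);print('cr px',u.min(),u.max(),v.min(),v.max())
X=P[k]; r=cv2.minAreaRect((X[:,:2]*1000).astype(np.float32)); print('cr',r)
rk=(hsv[...,0]>95)&(hsv[...,0]<125)&(hsv[...,1]>140);rk[:178]=0;rk[225:]=0;rk[:,:140]=0;rk[:,240:]=0
v,u=np.nonzero(rk);print('rack',u.min(),u.max(),v.min(),v.max())
print(Z[180:220:2,146:236:3].__mul__(1000).round())
E
python3 - <<'E'
import cv2
a=cv2.imread('pics/top0.png')
cv2.imwrite('pics/c1.png',cv2.resize(a[145:200,235:305],None,fx=10,fy=10,interpolation=cv2.INTER_CUBIC))
cv2.imwrite('pics/c2.png',cv2.resize(a[175:225,145:235],None,fx=8,fy=8,interpolation=cv2.INTER_CUBIC))
b=cv2.imread('pics/side0.png')
cv2.imwrite('pics/c3.png',cv2.resize(b[160:340,220:380],None,fx=3.3,fy=3.3,interpolation=cv2.INTER_CUBIC))
E
```

```text
[[ 0.961  0.275 -0.   ]
 [ 0.275 -0.961  0.001]
 [ 0.    -0.001 -1.   ]]
red px 344 375 227 239
((359.5170593261719, 233.14508056640625), (9.522562026977539, 30.553985595703125), 83.2901611328125)
handle top ((442.25958251953125, -188.48846435546875), (24.396438598632812, 78.05461883544922), 5.468466758728027)
74 5.54054054054054 0.2025611782750018 [264.  244.5   4. ] [341.  235.5   6. ]
[[ 0.41904166  0.05716178  0.048     ]
 [ 0.43932676 -0.15190184  0.048     ]] 95.54196937523871
brass 314 316 237 242 15
[[ 0.42817103 -0.07045845  0.056     ]
 [ 0.42800171 -0.07813683  0.056     ]]
cr px 245 293 154 199
cr ((605.556884765625, 46.74470520019531), (130.3570556640625, 129.35379028320312), 89.51866912841797)
rack 152 227 187 216
[[ 0.  7.  4. -3. -1. -5.  3. -2. -4.  6. -0.  2.  2. -2.  4. -1. -1. -2.
   4. -1. -2. -6. -2. -3. -4. -1.  2. -3. -1. -0.]
 [ 1.  4.  0. -4. -0. -2.  1. -2.  0. -1. -3. -6.  0. -1.  2.  1. -4. -3.
   3.  2.  2. -3. -2. -2.  2.  4. -4.  2. -1.  0.]
 [-3. -2.  0. -3. -2.  0.  2.  1.  2.  0. -2. -0.  1. -3. -2.  3. -2.  4.
  -2.  2.  1.  3. -1. -1. -1. -0. -3. 
[... 1438 characters left out ...]
19. 17. 14. 20. 18. 19.
  15. 13. 12. 13. 15. 13. 20. 15. 21. -5. -4.  3.]
 [-1. -0. 24. 16. 16. 20.  9. 19. 16. 17. 17. 20. 17. 17. 17. 13. 16. 21.
  18. 17. 13. 13. 17. 15. 13. 15. 19. -2. -1.  3.]
 [ 1. -4. -3. -0.  8. 10. 12. 12. 16. 18. 19. 12. 17. 17. 16. 15. 14. 16.
  18. 13. 15. 13. 11. 16. 15. 14. 11. -1.  2. -1.]
 [-0. -3. -1. -5.  1.  2.  2. -2. -2.  0.  2. -0.  1.  4. 11. 18. 16. 14.
  12. 14. 16. 21. 14. 14. 18. 21. 11.  1.  2.  0.]
 [ 1. -1. -0. -2.  2. -2. -1. -4. nan  4.  0. -3.  2. -2. -1. -5.  1.  1.
   2. -3.  1. -2.  5.  9. 15. 14. 13. -0.  4.  3.]
 [ 2. -4. -1.  2.  2.  2. -2.  3. -1. -2.  1. -2. -5. -2. -1.  4. -5.  1.
   1. -2. -8. -1. -4.  1.  4. -1.  0.  2. -2.  3.]]
```

View pics/c1.png

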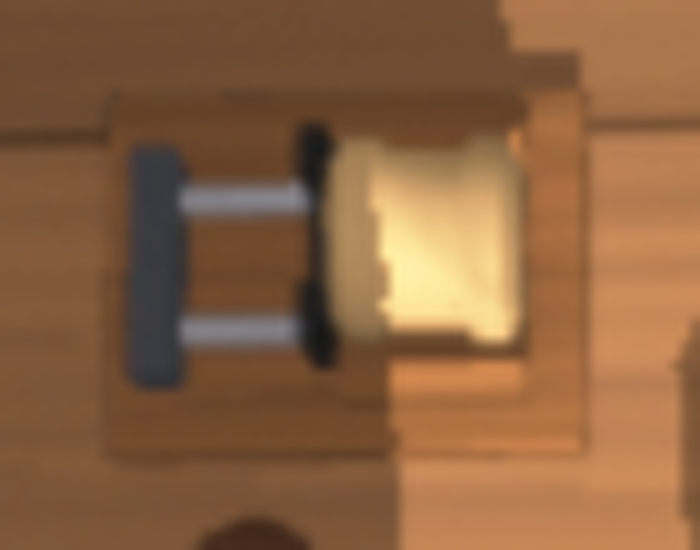

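View pics/c2.png

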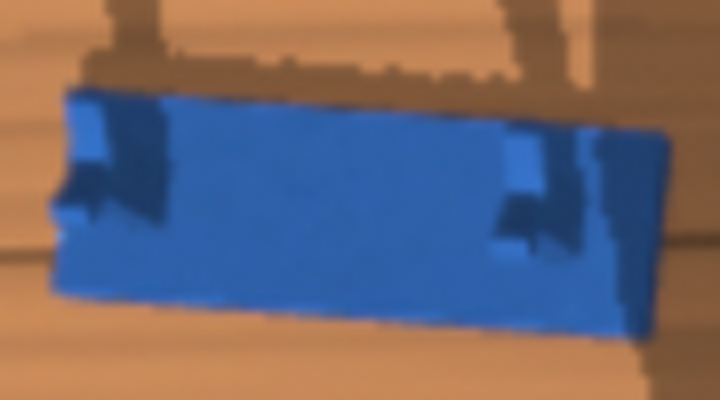

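View pics/c3.png

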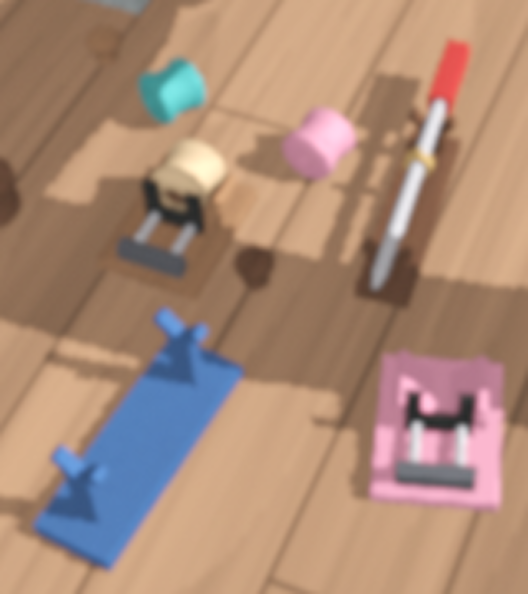

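Run:
```python
from h import *
c,p,d=load('top0'); P=pts(c,d)
for n,(a,b,e,f) in dict(chest=(175,290,480,600),hammer=(210,310,410,475),white=(80,130,150,195),turq=(125,160,300,335),pink=(185,215,300,330),tray=(55,110,355,455),green=(85,160,490,580),arm=(0,1,0,1)).items():
    Q=P[a:b,e:f].reshape(-1,3); Q=Q[(Q[:,2]<1)&(Q[:,2]>.02)]
    if len(Q): print(n,Q.min(0).round(3),Q.max(0).round(3), np.percentile(Q[:,2],95).round(3))
cw=robot.get_calibration('wrist'); T=R.from_rotvec(robot.read_state()['orientation']).as_matrix()
print((T.T@att(cw)).round(3), T.T@(cw['eye']-robot.read_state()['tool_pos']))
```

```text
chest [ 0.292 -0.732  0.02 ] [ 0.553 -0.488  0.189] 0.183
hammer [ 0.247 -0.495  0.02 ] [ 0.492 -0.33   0.045] 0.03
white [0.755 0.266 0.02 ] [0.827 0.338 0.099] 0.094
turq [ 0.661 -0.12   0.022] [ 0.722 -0.058  0.058] 0.054
pink [ 0.506 -0.106  0.025] [ 0.563 -0.052  0.06 ] 0.055
tray [ 0.789 -0.461  0.02 ] [ 0.934 -0.199  0.054] 0.048
green [ 0.64  -0.761  0.02 ] [ 0.802 -0.567  0.129] 0.123
[[-0.    -0.969 -0.246]
 [ 1.    -0.     0.001]
 [-0.001 -0.246  0.969]] [ 0.06814983 -0.00089589 -0.16635295]
```

Emit:
drive_tool(
  steps=[
    {"tz": -0.13,"jaw": 1},
    {"tx": 0.83,"ty": -0.68,"tz": -0.13},
    {"tx": 0.83,"ty": -0.68,"tz": -0.13},
    {"tx": 0.83,"ty": -0.68,"tz": -0.13},
    {"tx": 0.83,"ty": -0.68,"tz": -0.13},
    {"tx": 0.83,"ty": -0.68,"tz": -0.13},
    {"tx": 0.83,"ty": -0.68,"tz": -0.13},
    {"tx": 0.83,"ty": -0.68,"tz": -0.13},
  ],
)

```text
schema error: expected keys jaw, tx, ty, tz, turn
```

Emit:
drive_tool(
  steps=[
    {"tx": 0.83,"ty": -0.68,"turn": -0.44},
    {"tx": 0.83,"ty": -0.68,"turn": -0.44},
    {"tx": 0.83,"ty": -0.68,"turn": -0.44},
    {"tx": 0.83,"ty": -0.68,"turn": -0.44},
    {"tx": 0.83,"ty": -0.68,"turn": -0.44},
    {"tx": 0.83,"ty": -0.68,"turn": -0.44},
    {"tx": 0.83,"ty": -0.68,"turn": -0.44},
    {"tx": 0.83,"ty": -0.68,"turn": -0.44},
    {"tx": 0.83,"ty": -0.68,"turn": -0.44},
    {"tx": 0.83,"ty": -0.68,"turn": -0.44},
    {"tx": 0.83,"ty": -0.68,"turn": -0.44},
    {"tx": 0.83,"ty": -0.68,"turn": -0.44},
  ],
)

```text
schema error: expected keys jaw, tx, ty, tz, turn
```

Run:
```python
from h import *
s=robot.read_state();print(s['t'],s['tool_pos'],s['q'],np.abs(s['dq']).max());T=R.from_rotvec(s['orientation']).as_matrix();print(T.round(3))
c,p,d=grab('wrist'); cv2.imwrite('pics/w1.png',p); np.savez('w1.npz',p=p,d=d,c=np.array([c],dtype=object))
```

```text
0.15 [ 0.16506145 -0.57638626  0.21780101] [-1.37741304e+00  1.31027836e-01  1.48903538e+00  3.87701149e-05
  1.52300050e+00 -8.54134107e-02] 0.0026741726194139883
[[ 0.961  0.275 -0.   ]
 [ 0.275 -0.961  0.001]
 [ 0.    -0.001 -1.   ]]
```

View pics/w1.png

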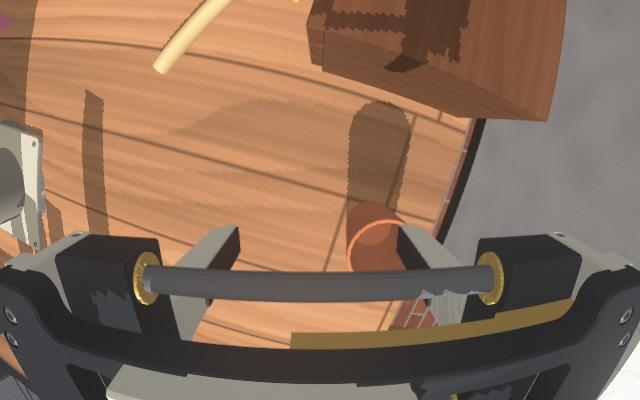

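All five keys are needed in every row, and the arm has not moved.

Emit:
drive_tool(
  steps=[
    {"tx": 0,"ty": 0,"tz": -0.13,"turn": 0,"jaw": 1},
    {"tx": 0.83,"ty": -0.68,"tz": -0.13,"turn": 0,"jaw": 1},
    {"tx": 0.83,"ty": -0.68,"tz": -0.13,"turn": 0,"jaw": 1},
    {"tx": 0.83,"ty": -0.68,"tz": -0.13,"turn": 0,"jaw": 1},
    {"tx": 0.83,"ty": -0.68,"tz": -0.13,"turn": 0,"jaw": 1},
    {"tx": 0.83,"ty": -0.68,"tz": -0.13,"turn": 0,"jaw": 1},
    {"tx": 0.83,"ty": -0.68,"tz": -0.13,"turn": 0,"jaw": 1},
    {"tx": 0.83,"ty": -0.68,"tz": -0.13,"turn": 0,"jaw": 1},
  ],
)

```text
t: 1.0
tool_pos: [0.35, -0.309, 0.2577]
orientation: [-3.11, -0.44, -0.002]
force: [-0.5, -0.4, 0.3]
opening: 0.0928
```

Emit:
drive_tool(
  steps=[
    {"tx": 0.83,"ty": -0.68,"tz": 0,"turn": -0.44,"jaw": 1},
    {"tx": 0.83,"ty": -0.68,"tz": 0,"turn": -0.44,"jaw": 1},
    {"tx": 0.83,"ty": -0.68,"tz": 0,"turn": -0.44,"jaw": 1},
    {"tx": 0.83,"ty": -0.68,"tz": 0,"turn": -0.44,"jaw": 1},
    {"tx": 0.83,"ty": -0.68,"tz": 0,"turn": -0.44,"jaw": 1},
    {"tx": 0.83,"ty": -0.68,"tz": 0,"turn": -0.44,"jaw": 1},
    {"tx": 0.83,"ty": -0.68,"tz": 0,"turn": -0.44,"jaw": 1},
    {"tx": 0.83,"ty": -0.68,"tz": 0,"turn": -0.44,"jaw": 1},
    {"tx": 0.83,"ty": -0.68,"tz": 0,"turn": -0.44,"jaw": 1},
    {"tx": 0.83,"ty": -0.68,"tz": 0,"turn": -0.44,"jaw": 1},
    {"tx": 0.83,"ty": -0.68,"tz": 0,"turn": -0.44,"jaw": 1},
    {"tx": 0.83,"ty": -0.68,"tz": 0,"turn": -0.44,"jaw": 1},
  ],
)

```text
t: 2.2
tool_pos: [0.5315, -0.0475, 0.2575]
orientation: [-2.121, -2.318, 0.0]
force: [0.7, -0.3, -0.6]
opening: 0.093
```

Run:
```python
from h import *
s=robot.read_state();print(s['t'],s['tool_pos'],s['q'],np.abs(s['dq']).max());T=R.from_rotvec(s['orientation']).as_matrix();print(T.round(3))
c,p,d=grab('wrist'); cv2.imwrite('pics/w1.png',p); np.savez('w1.npz',p=p,d=d,c=np.array([c],dtype=object))
```

```text
2.2 [ 0.53154737 -0.04754826  0.25751632] [-1.85320543e-01 -6.27239518e-02  1.61528849e+00  2.56090075e-05
  1.58926042e+00 -2.74084164e-01] 0.0029547646137352986
[[-0.089  0.996 -0.   ]
 [ 0.996  0.089  0.   ]
 [ 0.    -0.    -1.   ]]
```

View pics/w1.png

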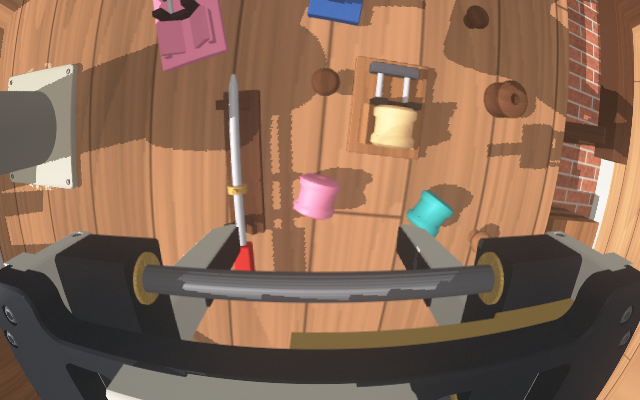

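```bash
cat >> h.py <<'E'
def fray(c,uv):
    K=np.array([[c['fx'],0,c['cx']],[0,c['fy'],c['cy']],[0,0,1.]])
    q=cv2.fisheye.undistortPoints(np.atleast_2d(uv).astype(float)[:,None],K,np.zeros(4))[:,0]
    D=np.c_[q,np.ones(len(q))]@att(c).T
    return D   # z-depth-scaled
def fz(c,uv,z):
    D=fray(c,uv); return c['eye']+D*((z-c['eye'][2])/D[:,2])[:,None]
def fpts(c,d):
    v,u=np.mgrid[0:d.shape[0],0:d.shape[1]]
    D=fray(c,np.stack([u.ravel(),v.ravel()],-1)).reshape(d.shape+(3,))
    return c['eye']+D*d[...,None]
E
python3 - <<'E'
from h import *
c,p,d=load('w1'); P=fpts(c,d); Z=np.where(d>0,P[...,2],np.nan)
print('bench z',np.nanmedian(Z[130:200,270:290]))
hsv=cv2.cvtColor(p,cv2.COLOR_BGR2HSV).astype(int)
L=[]
for r in range(80,240):
    k=[x for x in range(222,252) if hsv[r,x,1]<80 and hsv[r,x,2]>70]
    if len(k)>4: L.append((np.mean(k),r,len(k)))
L=np.array(L);X=fz(c,L[:,:2],0.048);A=np.polyfit(X[:,1],X[:,0],1);res=X[:,0]-np.polyval(A,X[:,1])
ok=abs(res)<.002;A=np.polyfit(X[ok,1],X[ok,0],1)
print('rod',ok.sum(),A,'ang',90-np.degrees(np.arctan(A[0])),'std',res[ok].std(),X[0],X[-1])
print('tip', fz(c,[[233,75]],0.048),'at', [(y,np.polyval(A,y)) for y in(-.185,-.145,.06)])
br=(hsv[...,0]>18)&(hsv[...,0]<32)&(hsv[...,1]>130)&(hsv[...,2]>150);br[:175]=0;br[205:]=0;br[:,:225]=0;br[:,252:]=0
v,u=np.nonzero(br);print('brass',u.min(),u.max(),v.min(),v.max());print(fz(c,[[237,v.min()-.5],[237,v.max()+.5]],.058))
# bead depth
m=np.zeros(Z.shape,bool);m[100:152,365:422]=1
b=m&(Z>.045)&(hsv[...,2]>90)&(hsv[...,1]>50)
Q=P[b];print('bead n',len(Q),Q.min(0),Q.max(0))
# silhouettes per row
for r in range(104,152,3):
    k=[x for x in range(360,425) if Z[r,x]>.042]
    l=[x for x in range(360,425) if hsv[r,x,2]>170 and hsv[r,x,0]>14]
    print(r,min(k),max(k),(l[0],l[-1]) if l else '', np.nanmax(Z[r,370:418]).round(3))
print((Z[104:152:3,366:422:3]*1000).round())
cv2.imwrite('pics/w1c.png',cv2.resize(p[50:170,330:450],None,fx=5,fy=5,interpolation=cv2.INTER_CUBIC))
E
```

```text
bench z 0.00031258389686772414
rod 109 [-0.09224689  0.42323757] ang 95.27044189870621 std 0.0010500068787354046 [0.41737696 0.06317329 0.048     ] [ 0.42703231 -0.14280223  0.048     ]
tip [[0.41680016 0.06948959 0.048     ]] at [(-0.185, np.float64(0.44030324226777157)), (-0.145, np.float64(0.4366133664965073)), (0.06, np.float64(0.4177027531687778))]
brass 228 235 187 194
[[ 0.43290472 -0.06788927  0.058     ]
 [ 0.43317097 -0.07810444  0.058     ]]
bead n 1716 [ 0.58506663 -0.00341694  0.04502967] [0.64966234 0.055126   0.07877235]
104 368 421  0.067
107 368 420 (374, 404) 0.075
110 368 416 (374, 412) 0.078
113 366 418 (374, 416) 0.078
116 367 418 (375, 415) 0.078
119 365 418 (375, 415) 0.074
122 366 418 (375, 412) 0.075
125 365 417 (375, 412) 0.075
128 364 415 (374, 411) 0.075
131 365 416 (374, 410) 0.075
134 364 416 (372, 410) 0.074
137 364 416 (371, 410) 0.077
140 364 415 (370, 412) 0.078
143 364 414 (373, 411) 0.078
146 378 415 (382, 409) 0.077
149 397 414  0.071
[[41. 43. 46. 53. 58. 61. 66. 37. 36. 35. 36. 35. 36. 41. 56. 65. 65. 66.
  64.]
 [41. 45. 40. 55. 62. 66. 70. 71.
[... 482 characters left out ...]
 71. 72. 73. 73. 73. 75. 72. 69. 64. 41. 42.
  15.]
 [43. 41. 35. 56. 60. 67. 67. 70. 73. 73. 73. 72. 73. 71. 69. 66. 42. 42.
  15.]
 [43. 41. 35. 53. 61. 67. 69. 70. 71. 73. 73. 74. 73. 73. 68. 64. 42. 41.
  15.]
 [42. 40. 53. 60. 65. 68. 69. 72. 73. 72. 74. 74. 73. 71. 69. 62. 43. 40.
  16.]
 [42. 39. 59. 61. 69. 70. 73. 74. 74. 76. 75. 76. 74. 72. 69. 63. 42. 40.
  15.]
 [42. 39. 59. 63. 66. 69. 73. 75. 75. 77. 77. 78. 76. 76. 74. 69. 43. 41.
  13.]
 [41. 37. 31. 60. 67. 70. 73. 76. 75. 76. 77. 77. 76. 75. 74. 68. 44. 40.
   0.]
 [14. 15. 13. 14. 59. 65. 68. 71. 73. 74. 76. 76. 75. 73. 72. 68. 42. 38.
   1.]
 [14. 15. 15. 14. 15. 13. 14. 14. 14. 14. 15. 71. 69. 67. 61. 14. 43. 14.
   1.]]
```

View pics/w1c.png

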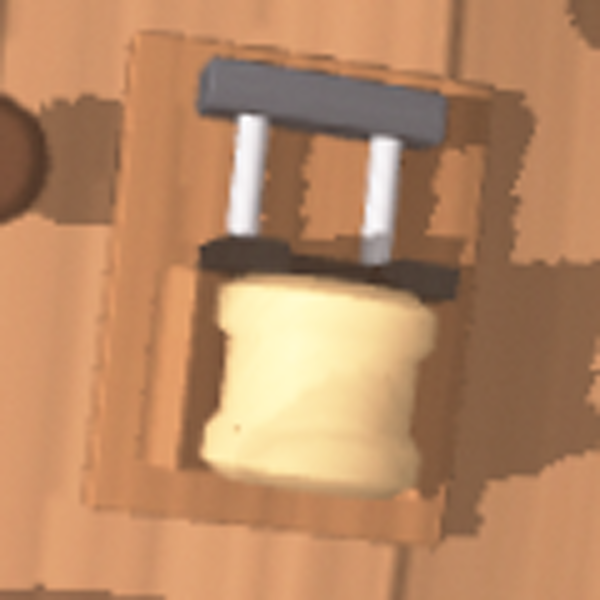

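```bash
cat > fit.py <<'E'
from h import *
from scipy.optimize import least_squares
def beadfit(P,b):
    Q=P[b]
    def f(t,full=False):
        x0,ang,zc=t; u=np.array([np.sin(ang),np.cos(ang)])
        e=Q[:,:2]-np.array([x0,.02]); s=e@u; l=e@np.array([u[1],-u[0]])
        rho=np.hypot(l,Q[:,2]-zc)
        M=np.vander((s-s.mean())/.025,7); co=np.linalg.lstsq(M,rho,rcond=None)[0]
        r=rho-M@co
        return (r,rho,s) if full else np.r_[r/.002,(zc-.05)/.0003*3]
    o=least_squares(f,[.61,0,.05],loss='soft_l1'); r,rho,s=f(o.x,True)
    return o.x,r.std(),rho,s
E
python3 - <<'E'
from fit import *
for n,pf in (('w1',fpts),('top0',pts)):
    c,p,d=load(n);P=pf(c,d);Z=np.where(d>0,P[...,2],np.nan)
    hsv=cv2.cvtColor(p,cv2.COLOR_BGR2HSV).astype(int)
    inb=(P[...,0]>.575)&(P[...,0]<.645)&(P[...,1]>-.015)&(P[...,1]<.048)&(Z>.052)&(Z<.085)&(hsv[...,2]>100)&(hsv[...,1]>50)
    inb=cv2.erode(inb.astype(np.uint8),np.ones((3,3)))>0
    o,sd,rho,s=beadfit(P,inb);Q=P[inb]
    print(n,inb.sum(),o,np.degrees(o[1]),sd,'maxr',np.percentile(rho,95),'y',Q[:,1].min(),Q[:,1].max())
    # cradle base
    k=(P[...,0]>.53)&(P[...,0]<.69)&(P[...,1]>-.06)&(P[...,1]<.15)&(Z>.009)&(Z<.05)
    if n=='w1': k[:, :345]=0
    k=cv2.morphologyEx(k.astype(np.uint8),cv2.MORPH_OPEN,np.ones((3,3)))
    nn,lab,st,_=cv2.connectedComponentsWithStats(k);i=1+np.argmax(st[1:,4]);print(st[i])
    cn=np.argwhere(lab==i)[:,::-1]
    X=(fz if n=='w1' else ray)(c,cn,.0145)
    X=X[(P[...,2][cn[:,1],cn[:,0]]<.02)]
    print('base',cv2.minAreaRect((X[:,:2]*1000).astype(np.float32)))
    # buffer black face
    k=(hsv[...,2]<75)&(P[...,1]>.03)&(P[...,1]<.075)&(P[...,0]>.57)&(P[...,0]<.65)&(Z>.055)&(Z<.075)
    Q=P[k];print('buf top',len(Q),Q.min(0) if len(Q) else '',Q.max(0) if len(Q) else '',Q.mean(0))
E
```

```text
w1 1430 [0.61763532 0.00381155 0.05004928] 0.21838592186484695 0.0008584662330306811 maxr 0.02770326028639202 y -0.0019604179231251934 0.045941263959502335
[ 347   56   81  104 4910]
base ((616.7847290039062, 46.71656036376953), (100.96109771728516, 130.1756591796875), 0.032591596245765686)
buf top 2 [0.63139652 0.04912031 0.05635615] [0.63187632 0.04940082 0.06231076] [0.63163642 0.04926056 0.05933346]
top0 268 [0.6193899  0.00711332 0.05003259] 0.4075633498739812 0.0023398707786063924 maxr 0.03000497111771134 y -0.0010182419116488428 0.04324109057603305
[ 245  154   49   37 1243]
base ((618.7543334960938, 45.90159225463867), (129.4853057861328, 99.93048095703125), 88.7275619506836)
buf top 34 [0.59098933 0.04641969 0.05797468] [0.64635699 0.05287765 0.07026334] [0.61831561 0.04953848 0.06540324]
```

Emit:
drive_tool(
  steps=[
    {"tx": -0.426,"ty": -0.341,"tz": 0.2,"turn": -0.002,"jaw": 1},
    {"tx": -0.426,"ty": -0.341,"tz": 0.3,"turn": -0.002,"jaw": 1},
    {"tx": -0.426,"ty": -0.341,"tz": 0.49,"turn": -0.002,"jaw": 1},
    {"tx": -0.426,"ty": -0.341,"tz": 0.49,"turn": -0.002,"jaw": 1},
    {"tx": -0.426,"ty": -0.341,"tz": 0.49,"turn": -0.002,"jaw": 1},
    {"tx": -0.426,"ty": -0.341,"tz": 0.49,"turn": -0.002,"jaw": 1},
    {"tx": -0.426,"ty": -0.341,"tz": 0.49,"turn": -0.002,"jaw": 1},
  ],
)

```text
t: 2.95
tool_pos: [0.4413, -0.1841, 0.111]
orientation: [-2.114, -2.324, -0.0]
force: [0.1, -0.2, 1.3]
opening: 0.0931
```

Run:
```python
from fit import *
s=robot.read_state();print(s['t'],s['tool_pos']);T=R.from_rotvec(s['orientation']).as_matrix();print(T[:,0],s['force'])
c,p,d=grab('wrist'); cv2.imwrite('pics/w2.png',p); np.savez('w2.npz',p=p,d=d,c=np.array([c],dtype=object))
hsv=cv2.cvtColor(p,cv2.COLOR_BGR2HSV).astype(int)
red=((hsv[...,0]<6)|(hsv[...,0]>174))&(hsv[...,1]>190)&(hsv[...,2]>100);red[:150]=0
v,u=np.nonzero(red);X=fz(c,np.stack([u,v],-1),.06);X=X[(abs(X[:,0]-.44)<.05)]
print('handle',cv2.minAreaRect((X[:,:2]*1000).astype(np.float32)),X[:,1].max())
```

```text
2.95 [ 0.44128027 -0.18409071  0.11098472]
[-9.45457052e-02  9.95520410e-01  4.71459174e-04] [ 0.06298249 -0.19003203  1.34312059]
handle ((442.1840515136719, -186.91085815429688), (20.8120174407959, 75.89817810058594), 5.363266944885254) -0.14936957184702673
```

View pics/w2.png

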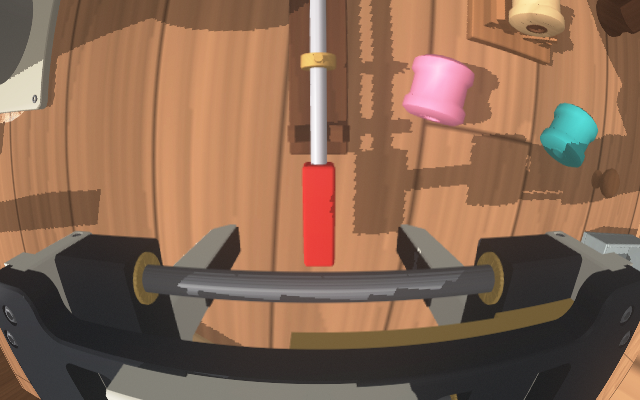

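The view from above the handle shows the handle at (319,215), centred between the fingers, with the collar at (318,60). I'll descend and grip.

Emit:
drive_tool(
  steps=[
    {"tx": 0,"ty": 0,"tz": 0.13,"turn": 0,"jaw": 1},
    {"tx": 0,"ty": 0,"tz": 0.23,"turn": 0,"jaw": 1},
    {"tx": 0,"ty": 0,"tz": 0.272,"turn": 0,"jaw": 1},
    {"tx": 0,"ty": 0,"tz": 0.272,"turn": 0,"jaw": 1},
    {"tx": 0,"ty": 0,"tz": 0.272,"turn": 0,"jaw": 0},
    {"tx": 0,"ty": 0,"tz": 0.272,"turn": 0,"jaw": 0},
    {"tx": 0,"ty": 0,"tz": 0.272,"turn": 0,"jaw": 0},
    {"tx": 0,"ty": 0,"tz": 0.272,"turn": 0,"jaw": 0},
    {"tx": 0,"ty": 0,"tz": 0.272,"turn": 0,"jaw": 0},
    {"tx": 0,"ty": 0,"tz": 0.272,"turn": 0,"jaw": 0},
    {"tx": 0,"ty": 0,"tz": 0.272,"turn": 0,"jaw": 0},
  ],
  force=55,
)

```text
t: 4.1
tool_pos: [0.4412, -0.1841, 0.029]
orientation: [-2.112, -2.326, -0.0]
force: [1.0, 1.3, 0.6]
opening: 0.0413
```

Run:
```python
from fit import *
s=robot.read_state();print(s['t'],s['tool_pos'],s['opening'],s['force'],s['wrist_torque']);T=R.from_rotvec(s['orientation']).as_matrix();print(T)
```

```text
4.1 [ 0.44124256 -0.18406097  0.02904948] 0.04130431819131712 [0.99749659 1.25936097 0.58536314] [-0.05528148 -0.11069293 -0.01485894]
[[-9.63528682e-02  9.95347238e-01 -5.01613242e-06]
 [ 9.95347238e-01  9.63528683e-02  1.82608088e-05]
 [ 1.86591643e-05 -3.23331225e-06 -1.00000000e+00]]
```

Still closing, so I'll give it more time.

Emit:
drive_tool(
  steps=[
    {"tx": 0,"ty": 0,"tz": 0,"turn": 0,"jaw": 0},
    {"tx": 0,"ty": 0,"tz": 0,"turn": 0,"jaw": 0},
    {"tx": 0,"ty": 0,"tz": 0,"turn": 0,"jaw": 0},
    {"tx": 0,"ty": 0,"tz": 0,"turn": 0,"jaw": 0},
    {"tx": 0,"ty": 0,"tz": 0,"turn": 0,"jaw": 0},
    {"tx": 0,"ty": 0,"tz": 0,"turn": 0,"jaw": 0},
  ],
  force=55,
)

```text
t: 4.7
tool_pos: [0.4414, -0.1841, 0.0291]
orientation: [2.112, 2.326, 0.0]
force: [0.3, 0.3, -0.7]
opening: 0.0237
```

Run:
```python
from fit import *
s=robot.read_state();print(s['t'],s['tool_pos'],s['opening'],s['force'],s['wrist_torque']);
```

```text
4.7 [ 0.44137933 -0.18405275  0.02908434] 0.023718394675890812 [ 0.34725327  0.32378302 -0.73793611] [ 0.03727094 -0.27568112 -0.00663439]
```

Run:
```python
from fit import *
c,p,d=load('top0');P=pts(c,d);Z=P[...,2]
m=np.zeros(Z.shape,bool);m[128:190,410:482]=1;m&=(Z>.008)&(Z<.2)
m=cv2.morphologyEx(m.astype(np.uint8),cv2.MORPH_OPEN,np.ones((3,3)))>0
Q=P[m]
print(Q.min(0),Q.max(0))
r=cv2.minAreaRect((Q[:,:2]*1000).astype(np.float32));print(r,cv2.boxPoints(r))
for lo in (.025,.04,.055):
    k=Q[Q[:,2]>lo]; print(lo,len(k),k.min(0),k.max(0))
for y in np.arange(-.32,-.18,.01):
    print(round(y,2),[int(1000*np.percentile(q[:,2],90)) if len(q:=Q[(abs(Q[:,1]-y)<.005)&(abs(Q[:,0]-x)<.006)])>1 else 0 for x in np.arange(.54,.72,.012)])
cv2.imwrite('pics/c4.png',cv2.resize(p[125:195,400:490],None,fx=8,fy=8,interpolation=cv2.INTER_CUBIC))
```

```text
[ 0.58129601 -0.51068497  0.00803345] [ 0.7083367  -0.3624042   0.07106469]
((644.8765869140625, -436.3791198730469), (130.6423797607422, 102.17416381835938), 75.21275329589844) [[ 578.8096  -486.49792]
 [ 677.59973 -512.57587]
 [ 710.9436  -386.2603 ]
 [ 612.15344 -360.18237]]
0.025 653 [ 0.59544455 -0.49343939  0.02502205] [ 0.68880348 -0.37362273  0.07106469]
0.04 177 [ 0.60021338 -0.49343939  0.04009198] [ 0.67805147 -0.42135601  0.07106469]
0.055 49 [ 0.61912317 -0.44206484  0.05521786] [ 0.67407917 -0.42177363  0.07106469]
-0.32 [0, 0, 0, 0, 0, 0, 0, 0, 0, 0, 0, 0, 0, 0, 0]
-0.31 [0, 0, 0, 0, 0, 0, 0, 0, 0, 0, 0, 0, 0, 0, 0]
-0.3 [0, 0, 0, 0, 0, 0, 0, 0, 0, 0, 0, 0, 0, 0, 0]
-0.29 [0, 0, 0, 0, 0, 0, 0, 0, 0, 0, 0, 0, 0, 0, 0]
-0.28 [0, 0, 0, 0, 0, 0, 0, 0, 0, 0, 0, 0, 0, 0, 0]
-0.27 [0, 0, 0, 0, 0, 0, 0, 0, 0, 0, 0, 0, 0, 0, 0]
-0.26 [0, 0, 0, 0, 0, 0, 0, 0, 0, 0, 0, 0, 0, 0, 0]
-0.25 [0, 0, 0, 0, 0, 0, 0, 0, 0, 0, 0, 0, 0, 0, 0]
-0.24 [0, 0, 0, 0, 0, 0, 0, 0, 0, 0, 0, 0, 0, 0, 0]
-0.23 [0, 0, 0, 0, 0, 0, 0, 0, 0, 0, 0, 0, 0, 0, 0]
-0.22 [0, 0, 0, 0, 0, 0, 0, 0, 0, 0, 0, 0, 0, 0, 0]
-0.21 [0, 0, 0, 0, 0, 0, 0, 0, 0, 0, 0, 0, 0, 0, 0]
-0.2 [0, 0, 0, 0, 0, 0, 0, 0, 0, 0, 0, 0, 0, 0, 0]
-0.19 [0, 0, 0, 0, 0, 0, 0, 0, 0, 0, 0, 0, 0, 0, 0]
-0.18 [0, 0, 0, 0, 0, 0, 0, 0, 0, 0, 0, 0, 0, 0, 0]
```

View pics/c4.png

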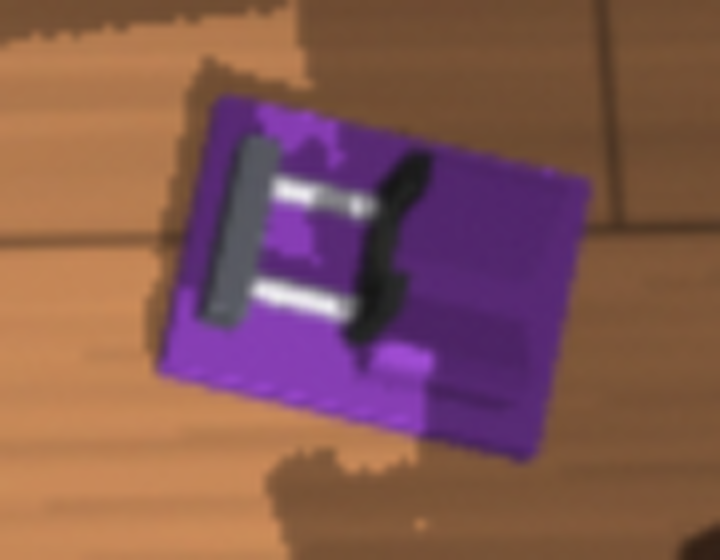

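Emit:
drive_tool(
  steps=[
    {"tx": 0,"ty": 0,"tz": -0.05,"turn": 0,"jaw": 0},
    {"tx": 0,"ty": 0,"tz": -0.18,"turn": 0,"jaw": 0},
    {"tx": 0,"ty": 0,"tz": -0.3,"turn": 0,"jaw": 0},
    {"tx": -0.1,"ty": 0.12,"tz": -0.3,"turn": 0.032,"jaw": 0},
    {"tx": -0.2,"ty": 0.24,"tz": -0.3,"turn": 0.032,"jaw": 0},
    {"tx": -0.3,"ty": 0.36,"tz": -0.3,"turn": 0.032,"jaw": 0},
    {"tx": -0.38,"ty": 0.46,"tz": -0.3,"turn": 0.032,"jaw": 0},
    {"tx": -0.435,"ty": 0.549,"tz": -0.3,"turn": 0.032,"jaw": 0},
    {"tx": -0.435,"ty": 0.549,"tz": -0.3,"turn": 0.032,"jaw": 0},
    {"tx": -0.435,"ty": 0.549,"tz": -0.3,"turn": 0.032,"jaw": 0},
  ],
)

```text
t: 5.7
tool_pos: [0.6172, -0.2978, 0.1174]
orientation: [-2.224, -2.215, 0.001]
force: [-0.1, -0.5, -1.9]
opening: 0.0241
```

```bash
cat > look.py <<'E'
from fit import *
import sys
n=sys.argv[1]
s=robot.read_state();T=R.from_rotvec(s['orientation']).as_matrix()
print(s['t'].__round__(2),s['tool_pos'].round(4),s['opening'].round(4),s['force'].round(2),s['wrist_torque'].round(2),'xang',np.degrees(np.arctan2(T[1,0],T[0,0])).round(2))
for k in sys.argv[2:]:
    c,p,d=grab(k); cv2.imwrite(f'pics/{n}_{k}.png',p); np.savez(f'{n}_{k}.npz',p=p,d=d,c=np.array([c],dtype=object))
E
python3 look.py a1 wrist top side
```

```text
Traceback (most recent call last):
  File "look.py", line 5, in <module>
    print(s['t'].__round__(2),s['tool_pos'].round(4),s['opening'].round(4),s['force'].round(2),s['wrist_torque'].round(2),'xang',np.degrees(np.arctan2(T[1,0],T[0,0])).round(2))
                                                     ^^^^^^^^^^^^^^^^^^
AttributeError: 'float' object has no attribute 'round'
```

```bash
sed -i "s/s\['t'\].__round__(2)/round(s['t'],2)/; s/s\['opening'\].round(4)/round(s['opening'],4)/" look.py
python3 look.py a1 wrist top side
```

```text
5.7 [ 0.6172 -0.2978  0.1174] 0.0241 [-0.09 -0.45 -1.86] [-0.11 -0.06  0.01] xang 89.78
```

View pics/a1_wrist.png

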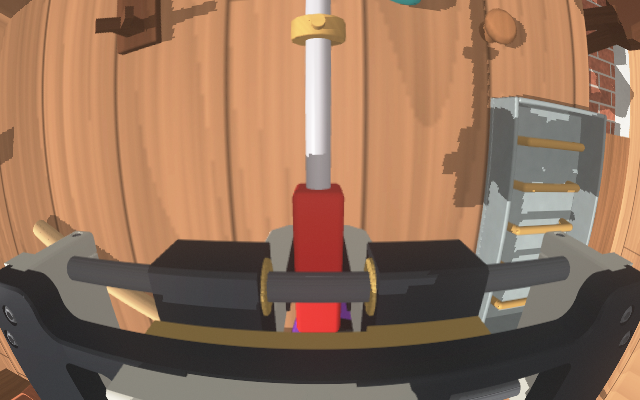

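View pics/a1_top.png

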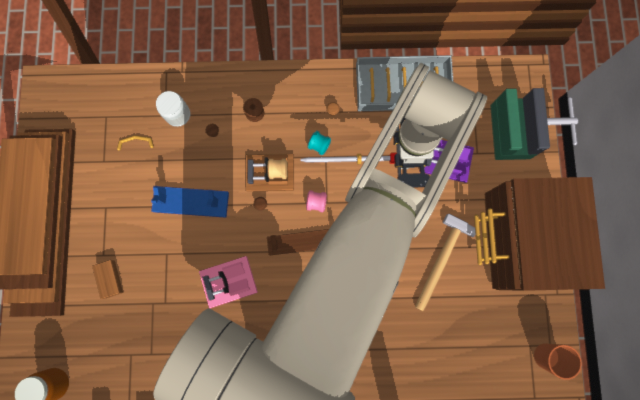

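View pics/a1_side.png

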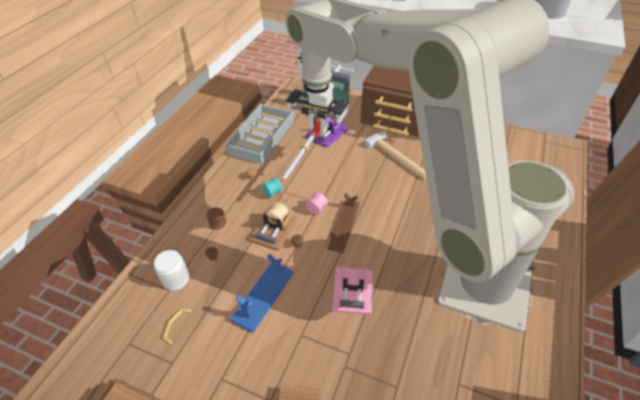

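```bash
cat > rodm.py <<'E'
from fit import *
from scipy import stats
import sys
def wrist_rod(n,xr,tz):
    c,p,d=load(n);P=fpts(c,d)
    m=np.zeros(d.shape,bool);m[:182,295:345]=1;m&=(d>0)&(abs(P[...,2]-tz)<.03)
    m[5:50]=0 # collar
    Q=P[m]
    # centre line: per row midpoints and top surface
    out=[]
    for r in list(range(50,180)):
        k=np.nonzero(m[r])[0]
        if len(k)<15: continue
        mid=P[r,k].mean(0); top=P[r,k[len(k)//2-3:len(k)//2+4]].mean(0)
        out.append([k.mean(),r,len(k),mid[0],top[1],top[2]])
    o=np.array(out)
    a=stats.theilslopes(o[:,5],o[:,4]);b=stats.theilslopes(o[:,3],o[:,4])
    print('wrist: n',len(o),'pitch deg',np.degrees(np.arctan(a[0])),'axis z at y0',o[0,4],a[1]+a[0]*o[0,4]-.006,' at',o[-1,4],a[1]+a[0]*o[-1,4]-.006,'yaw slope dx/dy',b[0],'x',b[1]+b[0]*o[0,4])
def top_rod(n,y0,y1,xc,zc):
    c,p,d=load(n);P=pts(c,d)
    m=(d>0)&(P[...,1]>y0)&(P[...,1]<y1)&(abs(P[...,0]-xc)<.015)&(abs(P[...,2]-zc)<.03)
    Q=P[m];a=stats.theilslopes(Q[:,2],Q[:,1]);b=stats.theilslopes(Q[:,0],Q[:,1])
    y=np.array([y0,y1]);print('top: n',len(Q),'pitch',np.degrees(np.arctan(a[0])),'top z',a[1]+a[0]*y,'dx/dy',b[0],'x',b[1]+b[0]*y,'ymax',Q[:,1].max())
E
python3 - <<'E'
from rodm import *
wrist_rod('a1_wrist',None,.142)
top_rod('a1_top',-.17,-.06,.618,.142)
# tip by colour in top & side
c,p,d=load('a1_top');P=pts(c,d)
Z=P[...,2];m=(Z>.1)&(Z<.2);
for r in range(154,168): print(r,(Z[r,292:325]*1000).round().astype(int))
E
```

```text
wrist: n 130 pitch deg -0.12733886975290548 axis z at y0 -0.19683984425457557 0.1364999077029433  at -0.2567402520974107 0.13663303553288184 yaw slope dx/dy 0.004330625252173531 x 0.6178078532779733
top: n 218 pitch 0.0928952336182383 top z [0.14176884 0.14194719] dx/dy 0.01350000353025266 x [0.61683724 0.61832224] ymax -0.061574649524419114
154 [14  0  2 -3  4  0 -2 -3  0 -2 -3  4  6 -1 -1 -5  4  4 -3  3  5 -3  0 -4
 -1  3 -2 -5 29 29 24 -1  0]
155 [17  5  1 -2 -2 -3  1  5  3  6 -5  1  0  7  1 -2 -1 -1  4  1 -1  4  0 -6
  3 -2  1  1 -2 22  3  4  1]
156 [13  7  1  1  3  1 -1  0 -2 -1  4  0 -4 -1  3  1 -3  0 -4  5 -1  1  1  0
  0  3  4 -1  0  2  0  1 -2]
157 [ 16   6   2   1   1   0   2   3   0  -4   0  -1   5  -2 143 139 142 144
 137 141 143 138 142 138 144 143 143 139 141 146 144 140 142]
158 [  14   12    0    1    0    3    1    0   -1    2  141  140  146  143
  141  143  141  143  144  142 1324  150  140  142  142  142  142  143
  141  145  145  140  145]
159 [ 14   5  -3   1  -4   0   0   1 141 143 139 143 142 143 146 144 140 140
 146 142 144 145 143 143 143 143 139 146 142 147 
[... 360 characters left out ...]
   -3
    2   -2   -2   -1   -2    6    2   -4    7   -5    1    1   -2    0
   -2   -2    1   -1   -1]
163 [  20    9    1    2    0   -1   -1   -2    5   -1   -2    1    4    2
    2    0   -3    4    1    4 1324   -1   -2    0    0    1   -6    1
    4    2    3    2    1]
164 [15  9  4  4  0 -3 -2  1  1  3 -1 -1 -6  2  0  2 -2  1 -1  1  1 -1 -1 -3
 -1  4 -2 -1  0  1 -2  2  1]
165 [13 10  1 -1 -6  1  3 -3  1  0  4 -1  1  1  4 -1 -5  4  3  5 -2  2 -1  4
  5  0 -2  0 -3  0 -3 -1  2]
166 [ 9 10 -3 -1  2 -4  0  3  0  2  4  2  3 -2  0 -2  3  2  1  4  0  0  1  1
 -4  1  2 -3  3 -3 -1  1  2]
167 [12 12 -5 -4 -1  1  0 -1  1 -2  0  0  4 -2 -3 -4  4  8  0  1 -2  6 -1  4
  0 -4  0  0  3  3  3  3  1]
```

```bash
python3 - <<'E'
from h import *
c,p,d=load('w1')
for l,r in (((374,111.5),(417.3,115.5)),((370.4,139),(414,144.5))):
    D=fray(c,[l,r]);D/=np.linalg.norm(D,axis=1)[:,None];m=D.sum(0);print(c['eye']+m*((.05-c['eye'][2])/m[2]))
E
python3 - <<'E'
import cv2
a=cv2.imread('pics/a1_side.png')
cv2.imwrite('pics/a1s.png',cv2.resize(a[120:250,220:360],None,fx=5,fy=5,interpolation=cv2.INTER_CUBIC))
E
```

```text
[0.61899892 0.03865472 0.05      ]
[0.61859095 0.00345476 0.05      ]
```

Emit:
drive_tool(
  steps=[
    {"tx": 0,"ty": -0.001,"tz": 0.1,"turn": 0,"jaw": 0},
    {"tx": 0,"ty": -0.001,"tz": 0.2,"turn": 0,"jaw": 0},
    {"tx": 0,"ty": -0.001,"tz": 0.26,"turn": 0,"jaw": 0},
    {"tx": 0,"ty": -0.001,"tz": 0.285,"turn": 0,"jaw": 0},
    {"tx": 0,"ty": -0.001,"tz": 0.285,"turn": 0,"jaw": 0},
    {"tx": 0,"ty": -0.001,"tz": 0.285,"turn": 0,"jaw": 0},
    {"tx": 0,"ty": -0.001,"tz": 0.285,"turn": 0,"jaw": 0},
  ],
)

```text
t: 6.55
tool_pos: [0.6187, -0.2987, 0.0356]
orientation: [2.224, 2.215, 0.001]
force: [0.5, 0.3, -1.0]
opening: 0.0238
```

```bash
python3 look.py a2 wrist top side
python3 - <<'E'
from rodm import *
wrist_rod('a2_wrist',None,.057)
top_rod('a2_top',-.17,-.06,.618,.057)
a=cv2.imread('pics/a2_side.png');b=cv2.imread('pics/a2_top.png')
o=np.hstack([cv2.resize(a[140:250,230:330],(400,440),interpolation=cv2.INTER_CUBIC),cv2.resize(b[140:195,240:290+0],(400,440),interpolation=cv2.INTER_CUBIC)])
cv2.imwrite('pics/a2c.png',o)
E
```

```text
6.55 [ 0.6187 -0.2987  0.0356] 0.0238 [ 0.49  0.26 -0.96] [-0.18 -0.07  0.01] xang 89.77
wrist: n 130 pitch deg -0.14768957468934854 axis z at y0 -0.19784810545451967 0.05451519742327545  at -0.25745156053776314 0.05466883576282718 yaw slope dx/dy 0.004339719858678958 x 0.6191158904939511
top: n 191 pitch 0.45955045861891636 top z [0.05857712 0.05945942] dx/dy 0.005232155177184278 x [0.61913356 0.61970909] ymax -0.060021631307689505
```

View pics/a2c.png

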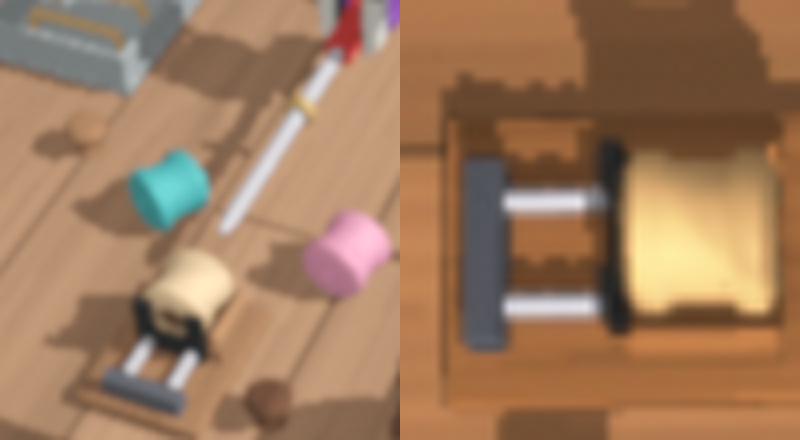

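Emit:
drive_tool(
  steps=[
    {"tx": 0,"ty": -0.006,"tz": 0.011,"turn": 0,"jaw": 0},
    {"tx": 0.08,"ty": -0.006,"tz": 0.011,"turn": 0,"jaw": 0},
    {"tx": 0.08,"ty": -0.006,"tz": 0.011,"turn": 0,"jaw": 0},
    {"tx": 0.08,"ty": -0.006,"tz": 0.011,"turn": 0,"jaw": 0},
    {"tx": 0.08,"ty": -0.006,"tz": 0.011,"turn": 0,"jaw": 0},
  ],
)

```text
t: 7.2
tool_pos: [0.6158, -0.2746, 0.0304]
orientation: [2.225, 2.217, -0.0]
force: [-0.1, -0.1, -1.5]
opening: 0.0236
```

```bash
python3 look.py a3 wrist top side
python3 - <<'E'
from rodm import *
wrist_rod('a3_wrist',None,.057)
top_rod('a3_top',-.15,-.04,.618,.057)
a=cv2.imread('pics/a3_side.png');b=cv2.imread('pics/a3_top.png')
o=np.hstack([cv2.resize(a[170:245,250:320],(420,450),interpolation=cv2.INTER_CUBIC),cv2.resize(b[145:195,255:295+0],(360,450),interpolation=cv2.INTER_CUBIC)])
cv2.imwrite('pics/a3c.png',o)
E
```

```text
7.2 [ 0.6158 -0.2746  0.0304] 0.0236 [-0.08 -0.06 -1.53] [-0.19 -0.1  -0.  ] xang 89.77
wrist: n 130 pitch deg -0.18214121595669272 axis z at y0 -0.1737164408652072 0.049238940009176044  at -0.23337924345226063 0.04942860654499936 yaw slope dx/dy 0.004371591372197293 x 0.6162970921318378
top: n 195 pitch -1.1680750337243235 top z [0.05452222 0.05227937] dx/dy 0.00940218940465755 x [0.6164098  0.61744404] ymax -0.04133610639083721
```

View pics/a3c.png

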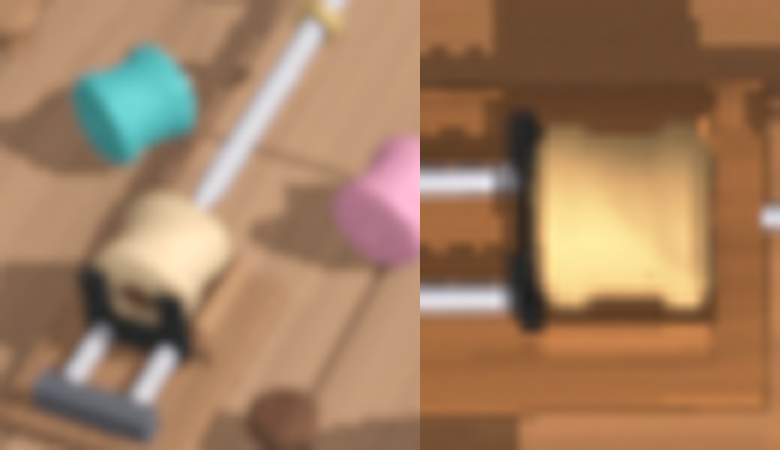

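View pics/a3_wrist.png

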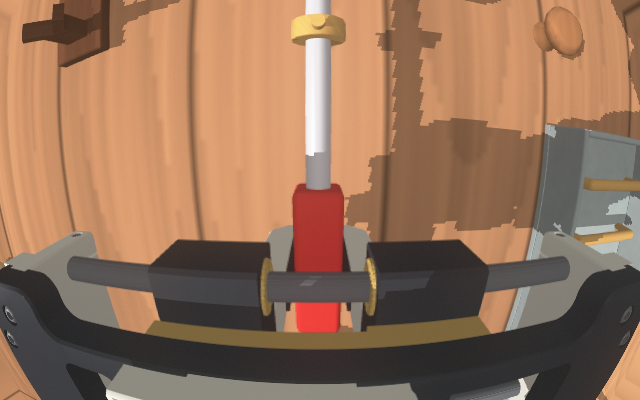

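Emit:
drive_tool(
  steps=[
    {"tx": 0,"ty": 0.0025,"tz": -0.006,"turn": 0,"jaw": 0},
    {"tx": 0,"ty": 0.0025,"tz": -0.006,"turn": 0,"jaw": 0},
    {"tx": 0,"ty": 0.0025,"tz": -0.006,"turn": 0,"jaw": 0},
  ],
)

```text
t: 7.65
tool_pos: [0.6167, -0.2742, 0.0322]
orientation: [2.226, 2.217, 0.0]
force: [0.6, 0.5, -0.5]
opening: 0.0234
```

```bash
python3 look.py a4
```

```text
7.65 [ 0.6167 -0.2742  0.0322] 0.0234 [ 0.65  0.49 -0.52] [-0.22 -0.09  0.  ] xang 89.77
```

Emit:
drive_tool(
  steps=[
    {"tx": 0.02,"ty": 0,"tz": -0.0015,"turn": 0,"jaw": 0},
    {"tx": 0.04,"ty": 0,"tz": -0.0015,"turn": 0,"jaw": 0},
    {"tx": 0.06,"ty": 0,"tz": -0.0015,"turn": 0,"jaw": 0},
    {"tx": 0.075,"ty": 0,"tz": -0.0015,"turn": 0,"jaw": 0},
    {"tx": 0.075,"ty": 0,"tz": -0.0015,"turn": 0,"jaw": 0},
  ],
)

```text
t: 8.15
tool_pos: [0.6167, -0.2505, 0.0324]
orientation: [-2.225, -2.218, -0.0]
force: [1.0, 0.6, -1.3]
opening: 0.0237
```

```bash
python3 look.py a5 wrist top side
python3 - <<'E'
from rodm import *
wrist_rod('a5_wrist',None,.057)
top_rod('a5_top',-.13,-.02,.618,.057)
a=cv2.imread('pics/a5_side.png');b=cv2.imread('pics/a5_top.png')
o=np.hstack([cv2.resize(a[170:245,250:320],(420,450),interpolation=cv2.INTER_CUBIC),cv2.resize(b[145:195,260:300+0],(360,450),interpolation=cv2.INTER_CUBIC)])
cv2.imwrite('pics/a5c.png',o)
E
```

```text
8.15 [ 0.6167 -0.2505  0.0324] 0.0237 [ 0.96  0.57 -1.31] [-0.2  -0.11  0.  ] xang 89.83
wrist: n 130 pitch deg -0.2068572685126106 axis z at y0 -0.1494607470073995 0.05132396922561481  at -0.20933691383047953 0.051540143509971034 yaw slope dx/dy 0.0033798859157669523 x 0.6170558967317065
top: n 186 pitch 0.19637328531878037 top z [0.05606199 0.056439  ] dx/dy -0.005019622104995007 x [0.61784071 0.61728856] ymax -0.020413049231492453
```

View pics/a5c.png

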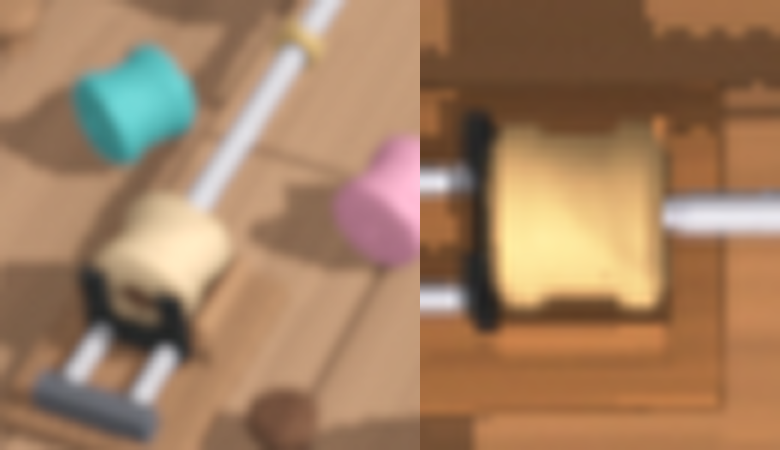

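Emit:
drive_tool(
  steps=[
    {"tx": 0.02,"ty": 0,"tz": 0,"turn": 0,"jaw": 0},
    {"tx": 0.04,"ty": 0,"tz": 0,"turn": 0,"jaw": 0},
    {"tx": 0.06,"ty": 0,"tz": 0,"turn": 0,"jaw": 0},
    {"tx": 0.07,"ty": 0,"tz": 0,"turn": 0,"jaw": 0},
  ],
)

```text
t: 8.7
tool_pos: [0.6167, -0.2296, 0.0324]
orientation: [-2.225, -2.217, -0.0]
force: [0.8, -0.6, -1.5]
opening: 0.0235
```

```bash
python3 look.py a6
```

```text
8.7 [ 0.6167 -0.2296  0.0324] 0.0235 [ 0.78 -0.64 -1.48] [-0.18 -0.07 -0.02] xang 89.8
```

Free running so far, with the tip about 28 mm into the bore. I'll continue.

Emit:
drive_tool(
  steps=[
    {"tx": 0.02,"ty": 0.0003,"tz": 0,"turn": 0,"jaw": 0},
    {"tx": 0.04,"ty": 0.0005,"tz": 0,"turn": 0,"jaw": 0},
    {"tx": 0.06,"ty": 0.0005,"tz": 0,"turn": 0,"jaw": 0},
    {"tx": 0.08,"ty": 0.0005,"tz": 0,"turn": 0,"jaw": 0},
    {"tx": 0.1,"ty": 0.0005,"tz": 0,"turn": 0,"jaw": 0},
  ],
)

```text
t: 9.2
tool_pos: [0.617, -0.2, 0.0325]
orientation: [2.226, 2.217, 0.0]
force: [0.0, 0.2, -1.0]
opening: 0.0238
```

```bash
python3 look.py a7 top side;python3 - <<'E'
from rodm import *
a=cv2.imread('pics/a7_side.png');b=cv2.imread('pics/a7_top.png')
o=np.hstack([cv2.resize(a[170:245,250:320],(420,450),interpolation=cv2.INTER_CUBIC),cv2.resize(b[145:195,245:285+0],(360,450),interpolation=cv2.INTER_CUBIC)])
cv2.imwrite('pics/a7c.png',o)
E
```

```text
9.2 [ 0.617  -0.2     0.0325] 0.0238 [ 0.01  0.24 -0.99] [-0.15 -0.08 -0.03] xang 89.78
```

View pics/a7c.png

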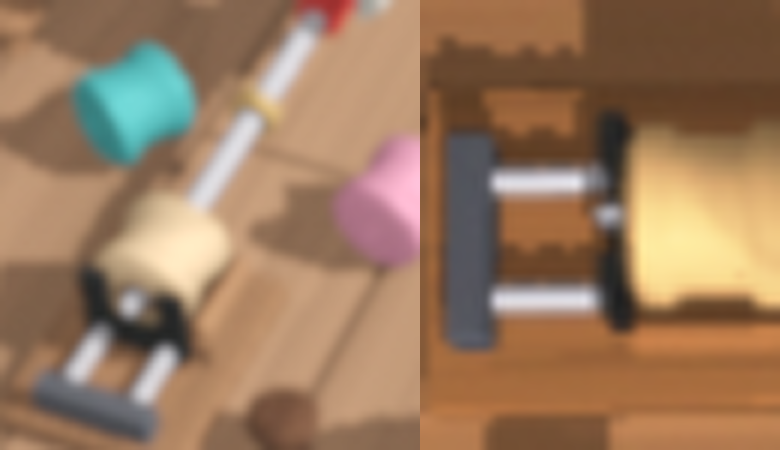

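Emit:
drive_tool(
  steps=[
    {"tx": 0.02,"ty": 0,"tz": 0,"turn": 0,"jaw": 0},
    {"tx": 0.04,"ty": 0,"tz": 0,"turn": 0,"jaw": 0},
    {"tx": 0.06,"ty": 0,"tz": 0,"turn": 0,"jaw": 0},
    {"tx": 0.08,"ty": 0,"tz": 0,"turn": 0,"jaw": 0},
    {"tx": 0.1,"ty": 0,"tz": 0,"turn": 0,"jaw": 0},
    {"tx": 0.12,"ty": 0,"tz": 0,"turn": 0,"jaw": 0},
    {"tx": 0.14,"ty": 0,"tz": 0,"turn": 0,"jaw": 0},
    {"tx": 0.16,"ty": 0,"tz": 0,"turn": 0,"jaw": 0},
    {"tx": 0.18,"ty": 0,"tz": 0,"turn": 0,"jaw": 0},
    {"tx": 0.2,"ty": 0,"tz": 0,"turn": 0,"jaw": 0},
    {"tx": 0.22,"ty": 0,"tz": 0,"turn": 0,"jaw": 0},
    {"tx": 0.22,"ty": 0,"tz": 0,"turn": 0,"jaw": 0},
  ],
)

```text
t: 10.5
tool_pos: [0.6172, -0.1336, 0.0324]
orientation: [-2.225, -2.218, -0.0]
force: [0.7, 0.6, -1.5]
opening: 0.0238
```

```bash
python3 look.py a8 top side wrist;python3 - <<'E'
from rodm import *
a=cv2.imread('pics/a8_side.png');b=cv2.imread('pics/a8_top.png')
o=np.hstack([cv2.resize(a[160:245,240:320],(424,450),interpolation=cv2.INTER_CUBIC),cv2.resize(b[145:195,255:295+0],(360,450),interpolation=cv2.INTER_CUBIC)])
cv2.imwrite('pics/a8c.png',o)
E
```

```text
10.5 [ 0.6172 -0.1336  0.0324] 0.0238 [ 0.74  0.64 -1.48] [-0.13 -0.11  0.01] xang 89.82
```

View pics/a8c.png

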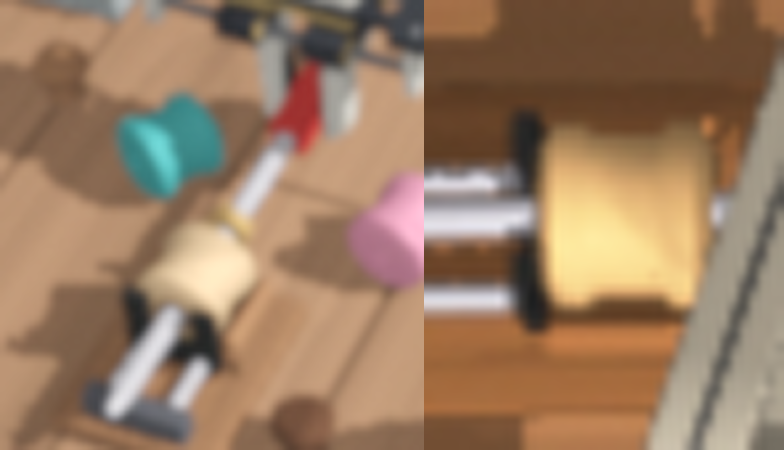

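View pics/a8_wrist.png

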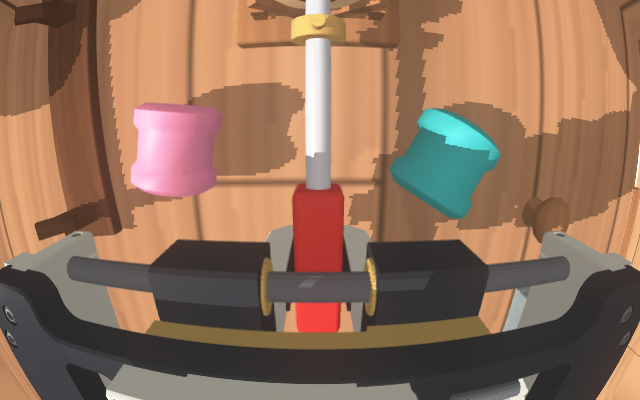

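Emit:
drive_tool(
  steps=[
    {"tx": 0.01,"ty": 0,"tz": 0,"turn": 0,"jaw": 0},
    {"tx": 0.02,"ty": 0,"tz": 0,"turn": 0,"jaw": 0},
    {"tx": 0.03,"ty": 0,"tz": 0,"turn": 0,"jaw": 0},
    {"tx": 0.03,"ty": 0,"tz": 0,"turn": 0,"jaw": 0},
  ],
)

```text
t: 11.05
tool_pos: [0.6172, -0.1251, 0.0324]
orientation: [-2.225, -2.217, -0.0]
force: [-0.7, 0.2, -1.4]
opening: 0.0239
```

```bash
python3 look.py a9 wrist
python3 - <<'E'
import cv2;a=cv2.imread('pics/a9_wrist.png');cv2.imwrite('pics/a9c.png',cv2.resize(a[0:60,260:380],None,fx=6,fy=6,interpolation=cv2.INTER_CUBIC))
E
```

```text
11.05 [ 0.6172 -0.1251  0.0324] 0.0239 [-0.65  0.2  -1.44] [-0.14 -0.09 -0.02] xang 89.79
```

View pics/a9c.png

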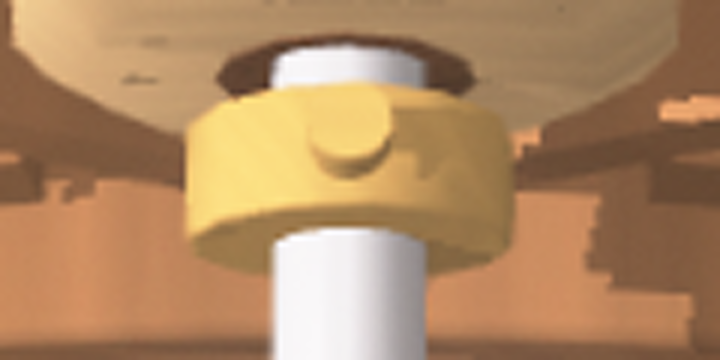

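Emit:
drive_tool(
  steps=[
    {"tx": 0.005,"ty": 0,"tz": 0,"turn": 0,"jaw": 0},
    {"tx": 0.01,"ty": 0,"tz": 0,"turn": 0,"jaw": 0},
    {"tx": 0.01,"ty": 0,"tz": 0,"turn": 0,"jaw": 0},
  ],
)

```text
t: 11.4
tool_pos: [0.6173, -0.1223, 0.0325]
orientation: [-2.226, -2.217, -0.0]
force: [-0.5, -0.4, -1.6]
opening: 0.0237
```

```bash
python3 look.py b1 wrist
python3 - <<'E'
import cv2;a=cv2.imread('pics/b1_wrist.png');cv2.imwrite('pics/b1c.png',cv2.resize(a[0:60,260:380],None,fx=6,fy=6,interpolation=cv2.INTER_CUBIC))
E
```

```text
11.4 [ 0.6173 -0.1223  0.0325] 0.0237 [-0.52 -0.42 -1.61] [-0.12 -0.05 -0.06] xang 89.78
```

View pics/b1c.png

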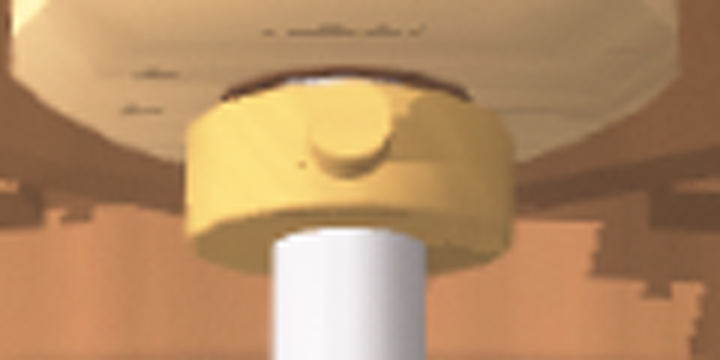

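Emit:
drive_tool(
  steps=[
    {"tx": 0.004,"ty": 0,"tz": 0,"turn": 0,"jaw": 0},
    {"tx": 0.007,"ty": 0,"tz": 0,"turn": 0,"jaw": 0},
    {"tx": 0.007,"ty": 0,"tz": 0,"turn": 0,"jaw": 0},
  ],
)

```text
t: 11.75
tool_pos: [0.6173, -0.1203, 0.0325]
orientation: [-2.226, -2.217, -0.0]
force: [1.0, 0.0, -0.5]
opening: 0.0239
```

```bash
python3 look.py b2 wrist
python3 - <<'E'
import cv2;a=cv2.imread('pics/b2_wrist.png');cv2.imwrite('pics/b2c.png',cv2.resize(a[0:60,260:380],None,fx=6,fy=6,interpolation=cv2.INTER_CUBIC))
E
```

```text
11.75 [ 0.6173 -0.1203  0.0325] 0.0239 [ 1.02  0.02 -0.45] [-0.15 -0.09  0.02] xang 89.78
```

View pics/b2c.png

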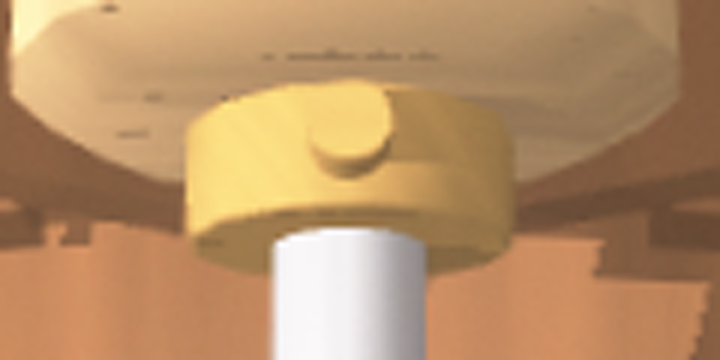

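Emit:
drive_tool(
  steps=[
    {"tx": 0.004,"ty": 0,"tz": 0,"turn": 0,"jaw": 0},
    {"tx": 0.005,"ty": 0,"tz": 0,"turn": 0,"jaw": 0},
    {"tx": 0.005,"ty": 0,"tz": 0,"turn": 0,"jaw": 0},
  ],
)

```text
t: 12.1
tool_pos: [0.6173, -0.1195, 0.0326]
orientation: [2.226, 2.216, -0.001]
force: [-0.6, -3.7, -1.2]
opening: 0.0236
```

Emit:
drive_tool(
  steps=[
    {"tx": 0.003,"ty": 0,"tz": 0,"turn": 0,"jaw": 0},
    {"tx": 0.003,"ty": 0,"tz": 0,"turn": 0,"jaw": 0},
    {"tx": 0.003,"ty": 0,"tz": 0,"turn": 0,"jaw": 0},
  ],
)

```text
t: 12.4
tool_pos: [0.6173, -0.1189, 0.0326]
orientation: [2.225, 2.216, -0.001]
force: [-0.4, -6.4, -1.9]
opening: 0.0236
```

```bash
python3 look.py b3 wrist
python3 - <<'E'
import cv2;a=cv2.imread('pics/b3_wrist.png');cv2.imwrite('pics/b3c.png',cv2.resize(a[0:60,260:380],None,fx=6,fy=6,interpolation=cv2.INTER_CUBIC))
E
```

```text
12.4 [ 0.6173 -0.1189  0.0326] 0.0236 [-0.43 -6.41 -1.93] [-1.1  -0.03  0.04] xang 89.76
```

View pics/b3c.png

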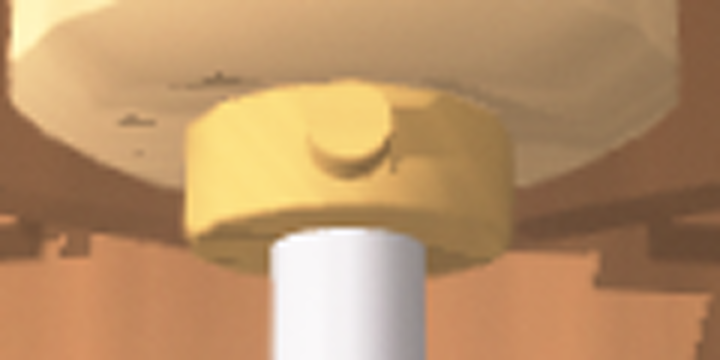

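Contact: fy has risen to about -6.4 N. A touch more, then hold.

Emit:
drive_tool(
  steps=[
    {"tx": 0.0015,"ty": 0,"tz": 0,"turn": 0,"jaw": 0},
    {"tx": 0.0015,"ty": 0,"tz": 0,"turn": 0,"jaw": 0},
    {"tx": 0.0015,"ty": 0,"tz": 0,"turn": 0,"jaw": 0},
    {"tx": 0.0015,"ty": 0,"tz": 0,"turn": 0,"jaw": 0},
  ],
)

```text
t: 12.85
tool_pos: [0.6173, -0.1188, 0.0327]
orientation: [2.225, 2.216, -0.001]
force: [-0.3, -7.6, -1.3]
opening: 0.0236
```

Emit:
drive_tool(
  steps=[
    {"tx": 0,"ty": 0,"tz": 0,"turn": 0,"jaw": 0},
    {"tx": 0,"ty": 0,"tz": 0,"turn": 0,"jaw": 0},
    {"tx": 0,"ty": 0,"tz": 0,"turn": 0,"jaw": 0},
    {"tx": 0,"ty": 0,"tz": 0,"turn": 0,"jaw": 0},
    {"tx": 0,"ty": 0,"tz": 0,"turn": 0,"jaw": 0},
    {"tx": 0,"ty": 0,"tz": 0,"turn": 0,"jaw": 0},
    {"tx": 0,"ty": 0,"tz": 0,"turn": 0,"jaw": 0},
    {"tx": 0,"ty": 0,"tz": 0,"turn": 0,"jaw": 0},
    {"tx": 0,"ty": 0,"tz": 0,"turn": 0,"jaw": 0},
    {"tx": 0,"ty": 0,"tz": 0,"turn": 0,"jaw": 0},
  ],
)

```text
t: 13.85
tool_pos: [0.6173, -0.1188, 0.0327]
orientation: [2.225, 2.216, -0.002]
force: [-0.4, -6.9, -2.1]
opening: 0.0236
```

```bash
python3 look.py b4 wrist side
```

```text
13.85 [ 0.6173 -0.1188  0.0327] 0.0236 [-0.44 -6.92 -2.08] [-1.32  0.07 -0.  ] xang 89.75
```

Emit:
drive_tool(
  steps=[
    {"tx": -0.003,"ty": 0,"tz": 0,"turn": 0,"jaw": 0},
    {"tx": -0.005,"ty": 0,"tz": 0,"turn": 0,"jaw": 0},
    {"tx": -0.005,"ty": 0,"tz": 0,"turn": 0,"jaw": 0},
    {"tx": -0.005,"ty": 0,"tz": 0,"turn": 0,"jaw": 0},
  ],
  force=60,
)

```text
t: 14.35
tool_pos: [0.6173, -0.1193, 0.0325]
orientation: [2.226, 2.217, -0.0]
force: [-0.0, -4.3, -1.0]
opening: 0.0235
```

```bash
python3 look.py b5
```

```text
14.35 [ 0.6173 -0.1193  0.0325] 0.0235 [-0.03 -4.27 -1.03] [-0.89 -0.03 -0.01] xang 89.77
```

Emit:
drive_tool(
  steps=[
    {"tx": -0.003,"ty": 0,"tz": 0,"turn": 0,"jaw": 0},
    {"tx": -0.003,"ty": 0,"tz": 0,"turn": 0,"jaw": 0},
    {"tx": -0.003,"ty": 0,"tz": 0,"turn": 0,"jaw": 0},
  ],
)

```text
t: 14.65
tool_pos: [0.6173, -0.1197, 0.0325]
orientation: [-2.226, -2.217, -0.0]
force: [-0.5, -1.4, -1.7]
opening: 0.0237
```

```bash
python3 look.py b6
```

```text
14.65 [ 0.6173 -0.1197  0.0325] 0.0237 [-0.47 -1.39 -1.66] [-0.42 -0.05 -0.01] xang 89.78
```

Emit:
drive_tool(
  steps=[
    {"tx": 0,"ty": 0,"tz": -0.01,"turn": 0,"jaw": 0},
    {"tx": 0,"ty": 0,"tz": -0.02,"turn": 0,"jaw": 0},
    {"tx": 0,"ty": 0,"tz": -0.035,"turn": 0,"jaw": 0},
    {"tx": 0,"ty": 0,"tz": -0.05,"turn": 0,"jaw": 0},
    {"tx": 0,"ty": 0,"tz": -0.05,"turn": 0,"jaw": 0},
  ],
)

```text
t: 15.15
tool_pos: [0.618, -0.1199, 0.0487]
orientation: [2.225, 2.216, 0.002]
force: [0.2, -0.6, -0.9]
opening: 0.0234
```

```bash
python3 look.py b7 wrist side
python3 - <<'E'
from rodm import *
wrist_rod('b7_wrist',None,.072)
a=cv2.imread('pics/b7_wrist.png');b=cv2.imread('pics/b7_side.png')
cv2.imwrite('pics/b7c.png',np.hstack([cv2.resize(a[0:80,260:380],(600,400),interpolation=cv2.INTER_CUBIC),cv2.resize(b[160:245,240:280],(188,400),interpolation=cv2.INTER_CUBIC)]))
E
```

```text
15.15 [ 0.618  -0.1199  0.0487] 0.0234 [ 0.22 -0.61 -0.89] [-0.23 -0.07  0.03] xang 89.78
wrist: n 130 pitch deg -0.1588659447028748 axis z at y0 -0.018872928601412264 0.06753580662918478  at -0.07863896033861321 0.06770152235041203 yaw slope dx/dy 0.004264435203077047 x 0.6184214753114562
```

View pics/b7c.png

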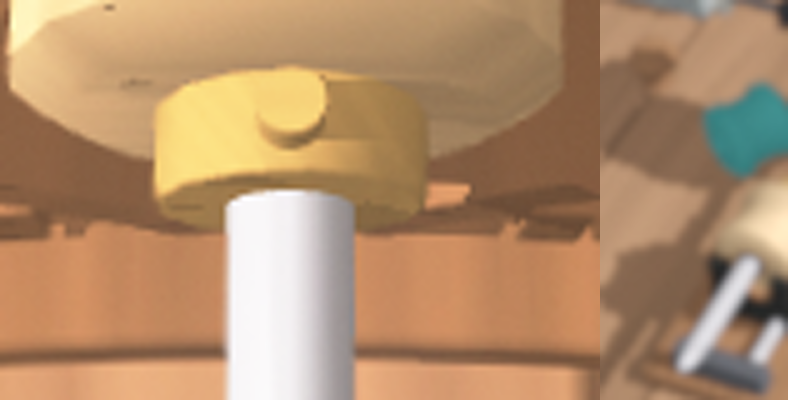

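View pics/b7_side.png

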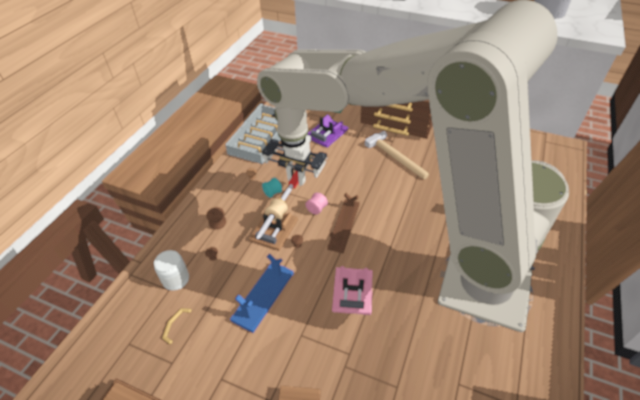

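Emit:
drive_tool(
  steps=[
    {"tx": 0,"ty": 0,"tz": -0.02,"turn": 0,"jaw": 0},
    {"tx": 0,"ty": 0,"tz": -0.05,"turn": 0,"jaw": 0},
    {"tx": 0,"ty": 0,"tz": -0.085,"turn": 0,"jaw": 0},
    {"tx": 0,"ty": 0,"tz": -0.12,"turn": 0,"jaw": 0},
    {"tx": 0,"ty": 0,"tz": -0.155,"turn": 0,"jaw": 0},
    {"tx": 0,"ty": 0,"tz": -0.19,"turn": 0,"jaw": 0},
    {"tx": 0,"ty": 0,"tz": -0.225,"turn": 0,"jaw": 0},
    {"tx": 0,"ty": 0,"tz": -0.26,"turn": 0,"jaw": 0},
    {"tx": 0,"ty": 0,"tz": -0.285,"turn": 0,"jaw": 0},
    {"tx": 0,"ty": 0,"tz": -0.3,"turn": 0,"jaw": 0},
    {"tx": 0,"ty": 0,"tz": -0.3,"turn": 0,"jaw": 0},
  ],
)

```text
t: 16.35
tool_pos: [0.6177, -0.1201, 0.1384]
orientation: [2.225, 2.216, 0.001]
force: [-0.0, 0.2, -1.9]
opening: 0.0234
```

```bash
python3 look.py b8 wrist side
python3 - <<'E'
from rodm import *
wrist_rod('b8_wrist',None,.162)
a=cv2.imread('pics/b8_wrist.png');b=cv2.imread('pics/b8_side.png')
cv2.imwrite('pics/b8c.png',np.hstack([cv2.resize(a[0:80,260:380],(600,400),interpolation=cv2.INTER_CUBIC),cv2.resize(b[160:245,240:280],(188,400),interpolation=cv2.INTER_CUBIC)]))
c,p,d=load('top0');P=pts(c,d);Z=P[...,2]
m=np.zeros(Z.shape,bool);m[180:222,145:235]=1
k=m&(Z>.06)&(Z<.11)
n,lab,st,ce=cv2.connectedComponentsWithStats(k.astype(np.uint8))
for i in range(1,n):
    if st[i,4]>15:
        Q=P[lab==i];H=Q[Q[:,2]>.07];r=cv2.minAreaRect((H[:,:2]*1000).astype(np.float32));print(st[i],H.min(0),H.max(0),H.mean(0),r)
        for x in np.arange(H[:,0].min(),H[:,0].max(),.005):
            q=H[(H[:,0]>=x)&(H[:,0]<x+.005)]
            if len(q):print(x.round(4),q[:,2].mean().round(4),q[:,1].min().round(4),q[:,1].max().round(4))
k=m&(Z>.007)&(Z<.022);Q=P[k];X=ray(c,np.argwhere(k)[:,::-1],.0155);r=cv2.minAreaRect((X[:,:2]*1000).astype(np.float32));print('base',r,cv2.boxPoints(r))
E
```

```text
16.35 [ 0.6177 -0.1201  0.1384] 0.0234 [-0.01  0.17 -1.93] [-0.24 -0.1  -0.01] xang 89.77
wrist: n 130 pitch deg -0.4073338244864273 axis z at y0 -0.01904671266964933 0.15696930515305824  at -0.07894674285409835 0.1573951605941382 yaw slope dx/dy 0.004302182044401625 x 0.618240269591152
[151 186  11  17 117] [0.52946982 0.32122748 0.07035069] [0.57113787 0.33980313 0.09560916] [0.55043229 0.3288518  0.08469295] ((550.5654907226562, 329.7541198730469), (15.301568031311035, 42.5533332824707), 82.07071685791016)
0.5295 0.09 0.3261 0.3398
0.5345 0.0855 0.3239 0.3396
0.5395 0.0828 0.3232 0.3369
0.5445 0.0787 0.3229 0.3346
0.5495 0.078 0.3232 0.3361
0.5545 0.08 0.3241 0.335
0.5595 0.0863 0.3216 0.3343
0.5645 0.0908 0.3212 0.3328
0.5695 0.0901 0.3221 0.3346
[206 190   9  17 107] [0.51622682 0.18363418 0.07041229] [0.55760578 0.19917152 0.09653384] [0.53674191 0.19015348 0.08457806] ((537.09716796875, 190.85311889648438), (13.49937915802002, 41.824256896972656), 85.64437866210938)
0.5162 0.0903 0.1865 0.1992
0.5212 0.0874 0.1862 0.196
0.5262 0.0823 0.1849 0.1973
0.5312 0.0791 0.1847 0.1954
0.5362 0.0777 0.1841 0.1971
0.5412 0.081 0.1843 0.1972
0.5462 0.0856 0.1839 0.1954
0.5512 0.0909 0.1836 0.1935
0.5562 0.09 0.1846 0.1945
base ((543.2269287109375, 254.8214569091797), (96.37017822265625, 216.85890197753906), 3.474238634109497) [[488.5596  360.13162]
 [501.7012  143.67128]
 [597.8943  149.51129]
 [584.7527  365.97162]]
```

View pics/b8c.png

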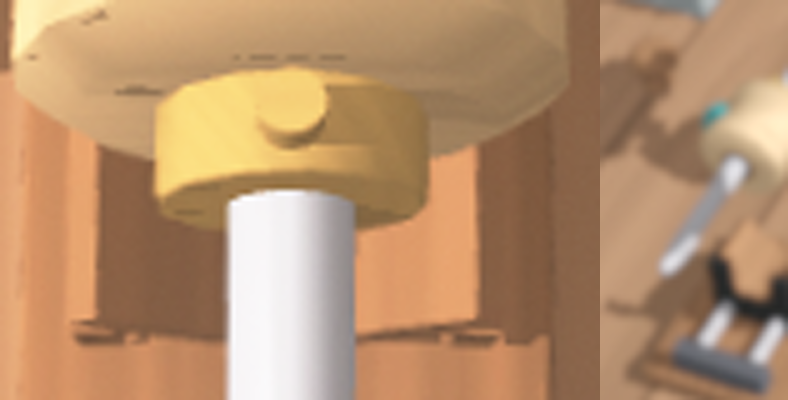

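Emit:
drive_tool(
  steps=[
    {"tx": 0.03,"ty": -0.01,"tz": -0.02,"turn": 0,"jaw": 0},
    {"tx": 0.09,"ty": -0.03,"tz": -0.03,"turn": 0,"jaw": 0},
    {"tx": 0.16,"ty": -0.06,"tz": -0.03,"turn": 0,"jaw": 0},
    {"tx": 0.23,"ty": -0.085,"tz": -0.03,"turn": 0,"jaw": 0},
    {"tx": 0.3,"ty": -0.11,"tz": -0.03,"turn": 0,"jaw": 0},
    {"tx": 0.37,"ty": -0.135,"tz": -0.03,"turn": 0,"jaw": 0},
    {"tx": 0.44,"ty": -0.16,"tz": -0.03,"turn": 0,"jaw": 0},
    {"tx": 0.51,"ty": -0.185,"tz": -0.03,"turn": 0,"jaw": 0},
    {"tx": 0.58,"ty": -0.21,"tz": -0.03,"turn": 0,"jaw": 0},
    {"tx": 0.64,"ty": -0.235,"tz": -0.03,"turn": 0,"jaw": 0},
    {"tx": 0.69,"ty": -0.255,"tz": -0.03,"turn": 0,"jaw": 0},
    {"tx": 0.73,"ty": -0.27,"tz": -0.03,"turn": 0,"jaw": 0},
  ],
)

```text
t: 17.65
tool_pos: [0.5362, 0.1011, 0.1466]
orientation: [-2.224, -2.218, -0.0]
force: [-0.4, -0.5, -2.3]
opening: 0.0233
```

Emit:
drive_tool(
  steps=[
    {"tx": 0.03,"ty": -0.008,"tz": 0,"turn": 0.01,"jaw": 0},
    {"tx": 0.055,"ty": -0.015,"tz": 0,"turn": 0.02,"jaw": 0},
    {"tx": 0.075,"ty": -0.02,"tz": 0,"turn": 0.0294,"jaw": 0},
    {"tx": 0.085,"ty": -0.024,"tz": 0,"turn": 0.0294,"jaw": 0},
    {"tx": 0.089,"ty": -0.024,"tz": 0,"turn": 0.0294,"jaw": 0},
    {"tx": 0.089,"ty": -0.024,"tz": 0,"turn": 0.0294,"jaw": 0},
  ],
)

```text
t: 18.25
tool_pos: [0.53, 0.1261, 0.1465]
orientation: [2.325, 2.113, -0.0]
force: [0.3, 0.1, -1.8]
opening: 0.0238
```

```bash
python3 look.py c1 wrist side top
python3 - <<'E'
from rodm import *
wrist_rod('c1_wrist',None,.170)
E
```

```text
18.25 [0.53   0.1261 0.1465] 0.0238 [ 0.31  0.08 -1.84] [-0.22 -0.09 -0.  ] xang 84.53
wrist: n 130 pitch deg -0.24355532889883233 axis z at y0 0.22652572455232228 0.16527326557941996  at 0.16717505708908684 0.16552555743275596 yaw slope dx/dy 0.09691644676992021 x 0.5397445656220281
```

View pics/c1_wrist.png

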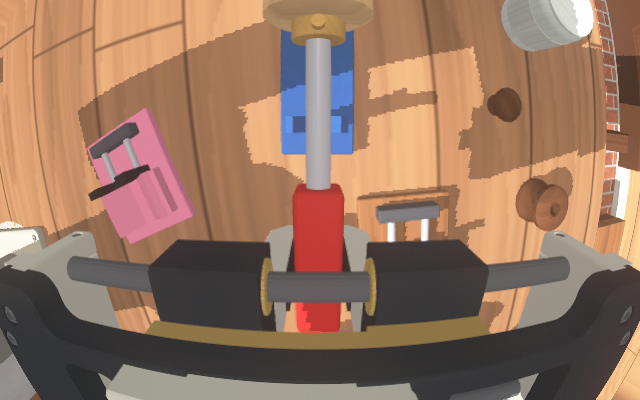

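View pics/c1_side.png

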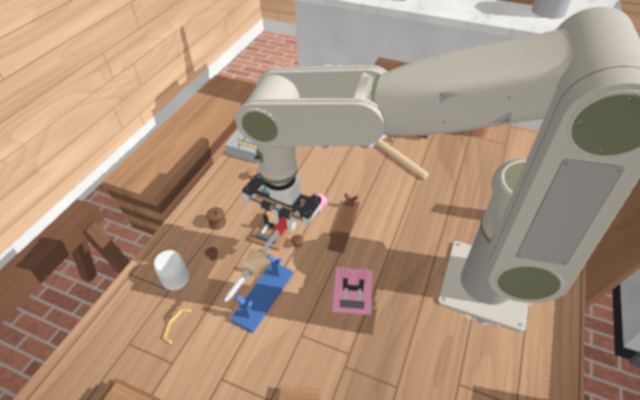

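View pics/c1_top.png

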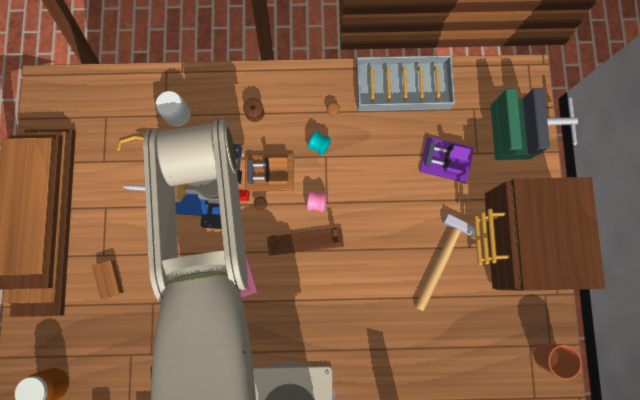

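```bash
cat > rk.py <<'E'
from rodm import *
def rk(n):
    c,p,d=load(n);P=fpts(c,d);hsv=cv2.cvtColor(p,cv2.COLOR_BGR2HSV).astype(int)
    b=(hsv[...,0]>98)&(hsv[...,0]<125)&(hsv[...,1]>120); b[:,:250]=0;b[:,390:]=0
    L=[];Rr=[]
    for r in range(45,150):
        k=np.nonzero(b[r])[0]
        if len(k)>5:
            if abs(P[r,k[2],2]-.0155)<.006:L.append((k[0]-.5,r))
            if abs(P[r,k[-3],2]-.0155)<.006:Rr.append((k[-1]+.5,r))
    for nm,E in(('L',L),('R',Rr)):
        X=fz(c,E,.0155);a=stats.theilslopes(X[:,0],X[:,1]);print(nm,len(E),'slope',a[0],np.degrees(np.arctan(a[0])),'x at y=.19',a[1]+a[0]*.19)
    k=b&(P[...,2]>.06)&(P[...,2]<.11)
    Q=P[k];print('post',len(Q),Q.min(0),Q.max(0))
    for x in np.arange(.505,.575,.005):
        q=Q[(Q[:,0]>=x)&(Q[:,0]<x+.005)]
        if len(q)>2:print(round(x+.0025,4),len(q),np.percentile(q[:,2],[50,90]).round(4),q[:,1].min().round(4),q[:,1].max().round(4))
    cv2.imwrite(f'pics/{n}_z.png',cv2.resize(p[90:165,260:380],None,fx=6,fy=6,interpolation=cv2.INTER_CUBIC))
E
python3 -c "
from rk import *
rk('c1_wrist')"
```

```text
L 105 slope 0.10180693299764074 5.813079281710569 x at y=.19 0.5002775229017529
R 97 slope 0.09325400160410142 5.327652728637242 x at y=.19 0.569238853088817
post 321 [0.51247844 0.18402291 0.08598998] [0.55677206 0.19945386 0.09482159]
0.5125 50 [0.0893 0.0902] 0.1884 0.1995
0.5175 94 [0.0923 0.0936] 0.1872 0.1992
0.5225 8 [0.0904 0.0919] 0.1982 0.1987
0.5275 3 [0.0865 0.0875] 0.198 0.1981
0.5475 93 [0.0897 0.0912] 0.1843 0.1961
0.5525 72 [0.0929 0.0939] 0.184 0.1957
```

View pics/c1_wrist_z.png

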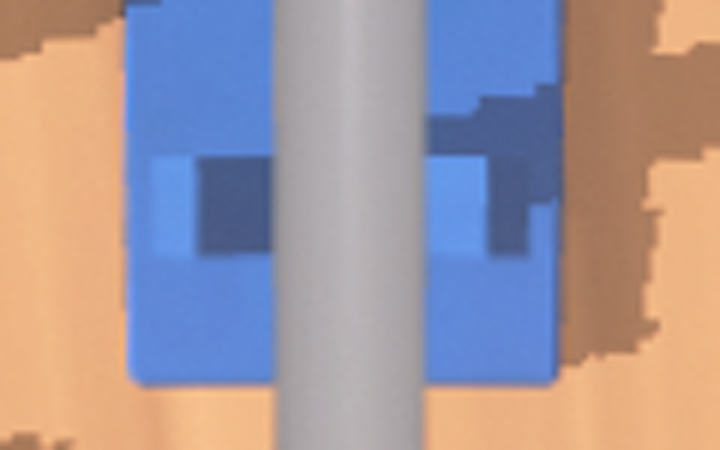

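Emit:
drive_tool(
  steps=[
    {"tx": 0,"ty": -0.004,"tz": 0.02,"turn": 0,"jaw": 0},
    {"tx": 0,"ty": -0.004,"tz": 0.05,"turn": 0,"jaw": 0},
    {"tx": 0,"ty": -0.004,"tz": 0.085,"turn": 0,"jaw": 0},
    {"tx": 0,"ty": -0.004,"tz": 0.12,"turn": 0,"jaw": 0},
    {"tx": 0,"ty": -0.004,"tz": 0.15,"turn": 0,"jaw": 0},
    {"tx": 0,"ty": -0.004,"tz": 0.18,"turn": 0,"jaw": 0},
    {"tx": 0,"ty": -0.004,"tz": 0.2,"turn": 0,"jaw": 0},
    {"tx": 0,"ty": -0.004,"tz": 0.22,"turn": 0,"jaw": 0},
    {"tx": 0,"ty": -0.004,"tz": 0.225,"turn": 0,"jaw": 0},
    {"tx": 0,"ty": -0.004,"tz": 0.225,"turn": 0,"jaw": 0},
  ],
)

```text
t: 19.4
tool_pos: [0.5288, 0.1262, 0.0789]
orientation: [-2.326, -2.112, 0.0]
force: [-0.4, -0.5, -1.2]
opening: 0.0235
```

```bash
python3 look.py c2 wrist side
python3 - <<'E'
from rk import *
wrist_rod('c2_wrist',None,.105)
rk('c2_wrist')
b=cv2.imread('pics/c2_side.png')
cv2.imwrite('pics/c2s.png',cv2.resize(b[210:340,210:320],None,fx=5,fy=4.6,interpolation=cv2.INTER_CUBIC))
E
```

```text
19.4 [0.5288 0.1262 0.0789] 0.0235 [-0.42 -0.51 -1.2 ] [-0.23 -0.07 -0.03] xang 84.48
wrist: n 130 pitch deg -0.24375124282543328 axis z at y0 0.22669871155953486 0.09759361931948565  at 0.16720266114278 0.0978467326176538 yaw slope dx/dy 0.09764445649113995 x 0.5389908723560755
L 81 slope 0.11189180732636114 6.384373054540633 x at y=.19 0.5001836547503824
R 81 slope 0.10045488053236104 5.736396661433166 x at y=.19 0.5691750468921494
post 355 [0.51229541 0.18384438 0.08192961] [0.5578607  0.19970424 0.09471722]
0.5125 100 [0.089  0.0902] 0.1879 0.1997
0.5175 150 [0.0923 0.0936] 0.1877 0.1995
0.5225 17 [0.0893 0.0921] 0.1866 0.1989
0.5275 10 [0.0857 0.0869] 0.1864 0.1984
0.5425 11 [0.0844 0.0864] 0.1847 0.19
0.5475 6 [0.0895 0.0918] 0.1846 0.191
0.5525 57 [0.0926 0.0938] 0.1899 0.1959
0.5575 4 [0.0885 0.0894] 0.1838 0.1898
```

View pics/c2s.png

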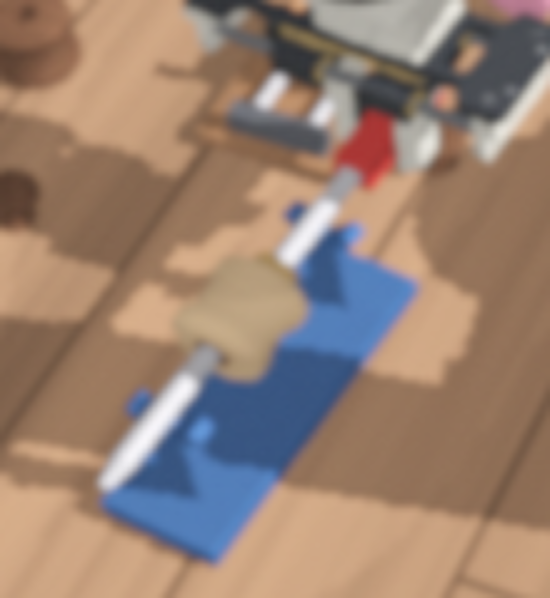

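View pics/c2_wrist.png

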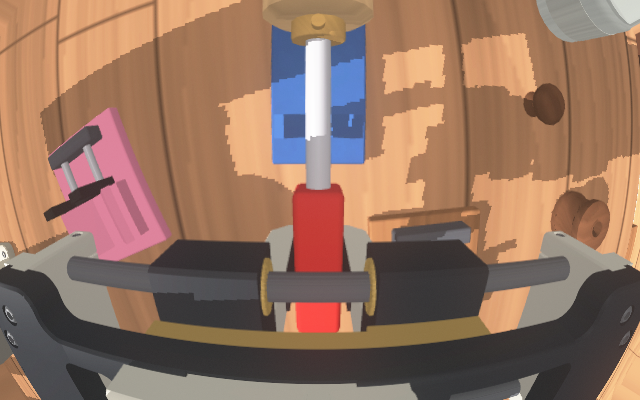

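Emit:
drive_tool(
  steps=[
    {"tx": 0,"ty": -0.001,"tz": 0.012,"turn": 0,"jaw": 0},
    {"tx": 0,"ty": -0.001,"tz": 0.024,"turn": 0,"jaw": 0},
    {"tx": 0,"ty": -0.001,"tz": 0.034,"turn": 0,"jaw": 0},
    {"tx": 0,"ty": -0.001,"tz": 0.034,"turn": 0,"jaw": 0},
    {"tx": 0,"ty": -0.001,"tz": 0.034,"turn": 0,"jaw": 0},
  ],
)

```text
t: 20.0
tool_pos: [0.5284, 0.1262, 0.0686]
orientation: [-2.326, -2.112, 0.001]
force: [0.9, 0.1, -2.0]
opening: 0.0239
```

Emit:
drive_tool(
  steps=[
    {"tx": 0,"ty": 0,"tz": 0.003,"turn": 0,"jaw": 0},
    {"tx": 0,"ty": 0,"tz": 0.004,"turn": 0,"jaw": 0},
    {"tx": 0,"ty": 0,"tz": 0.004,"turn": 0,"jaw": 0},
  ],
)

```text
t: 20.3
tool_pos: [0.5286, 0.1262, 0.0676]
orientation: [2.326, 2.112, 0.0]
force: [-0.2, 0.8, -1.2]
opening: 0.0238
```

```bash
python3 look.py c3
```

```text
20.3 [0.5286 0.1262 0.0676] 0.0238 [-0.19  0.82 -1.23] [-0.28 -0.04 -0.04] xang 84.48
```

Emit:
drive_tool(
  steps=[
    {"tx": 0,"ty": 0,"tz": 0.003,"turn": 0,"jaw": 0},
    {"tx": 0,"ty": 0,"tz": 0.003,"turn": 0,"jaw": 0},
    {"tx": 0,"ty": 0,"tz": 0.003,"turn": 0,"jaw": 0},
  ],
)

```text
t: 20.6
tool_pos: [0.5286, 0.1262, 0.0667]
orientation: [2.326, 2.112, 0.0]
force: [0.4, -0.0, -1.8]
opening: 0.0231
```

Emit:
drive_tool(
  steps=[
    {"tx": 0,"ty": 0,"tz": 0.003,"turn": 0,"jaw": 0},
    {"tx": 0,"ty": 0,"tz": 0.003,"turn": 0,"jaw": 0},
    {"tx": 0,"ty": 0,"tz": 0.003,"turn": 0,"jaw": 0},
  ],
)

```text
t: 20.9
tool_pos: [0.5288, 0.1262, 0.066]
orientation: [2.326, 2.112, 0.001]
force: [0.6, 0.0, -0.2]
opening: 0.0239
```

```bash
python3 look.py c4 wrist; python3 -c "
from rk import *
wrist_rod('c4_wrist',None,.092)"
```

```text
20.9 [0.5288 0.1262 0.066 ] 0.0239 [ 0.65  0.02 -0.21] [-0.11 -0.21 -0.02] xang 84.48
wrist: n 130 pitch deg -0.08421282498463632 axis z at y0 0.22660383194167896 0.08508183877221967  at 0.1672676665185012 0.08516905060099186 yaw slope dx/dy 0.09764264879096615 x 0.5389988813859623
```

Contact is beginning: the axis is at 0.085 and fz is rising. One more small step.

Emit:
drive_tool(
  steps=[
    {"tx": 0,"ty": 0,"tz": 0.002,"turn": 0,"jaw": 0},
    {"tx": 0,"ty": 0,"tz": 0.002,"turn": 0,"jaw": 0},
    {"tx": 0,"ty": 0,"tz": 0.002,"turn": 0,"jaw": 0},
  ],
)

```text
t: 21.25
tool_pos: [0.529, 0.1262, 0.0657]
orientation: [2.325, 2.112, 0.001]
force: [-0.9, -0.4, 4.0]
opening: 0.0236
```

```bash
python3 look.py c5 wrist side
python3 - <<'E'
from rk import *
wrist_rod('c5_wrist',None,.092)
b=cv2.imread('pics/c5_side.png')
a=cv2.imread('pics/c5_wrist.png')
cv2.imwrite('pics/c5c.png',np.hstack([cv2.resize(b[210:340,210:320],(390,460),interpolation=cv2.INTER_CUBIC),cv2.resize(a[0:150,260:380],(368,460),interpolation=cv2.INTER_CUBIC)]))
E
```

```text
21.25 [0.529  0.1262 0.0657] 0.0236 [-0.87 -0.38  3.96] [-0.03 -0.05  0.01] xang 84.48
wrist: n 130 pitch deg 0.20266349825528698 axis z at y0 0.22664967466302902 0.08516547407148238  at 0.1672992708615508 0.08495554219303038 yaw slope dx/dy 0.09754304879519946 x 0.5390824270480841
```

View pics/c5c.png

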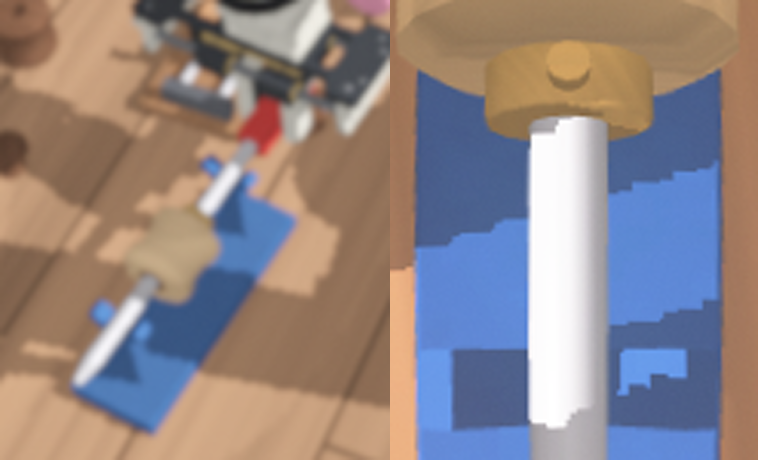

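Emit:
drive_tool(
  steps=[
    {"tx": 0,"ty": 0,"tz": -0.001,"turn": 0,"jaw": 0},
    {"tx": 0,"ty": 0,"tz": -0.001,"turn": 0,"jaw": 0.3},
    {"tx": 0,"ty": 0,"tz": -0.001,"turn": 0,"jaw": 0.4},
    {"tx": 0,"ty": 0,"tz": -0.001,"turn": 0,"jaw": 0.5},
    {"tx": 0,"ty": 0,"tz": -0.001,"turn": 0,"jaw": 0.6},
    {"tx": 0,"ty": 0,"tz": -0.001,"turn": 0,"jaw": 0.6},
    {"tx": 0,"ty": 0,"tz": -0.001,"turn": 0,"jaw": 0.6},
    {"tx": 0,"ty": 0,"tz": -0.001,"turn": 0,"jaw": 0.6},
    {"tx": 0,"ty": 0,"tz": -0.001,"turn": 0,"jaw": 0.6},
  ],
  force=20,
)

```text
t: 22.25
tool_pos: [0.5286, 0.1262, 0.0655]
orientation: [2.326, 2.112, -0.0]
force: [0.4, 0.4, -0.6]
opening: 0.0562
```

```bash
python3 look.py c6 wrist
```

```text
22.25 [0.5286 0.1262 0.0655] 0.0562 [ 0.37  0.44 -0.6 ] [-0.07 -0.05 -0.03] xang 84.48
```

View pics/c6_wrist.png

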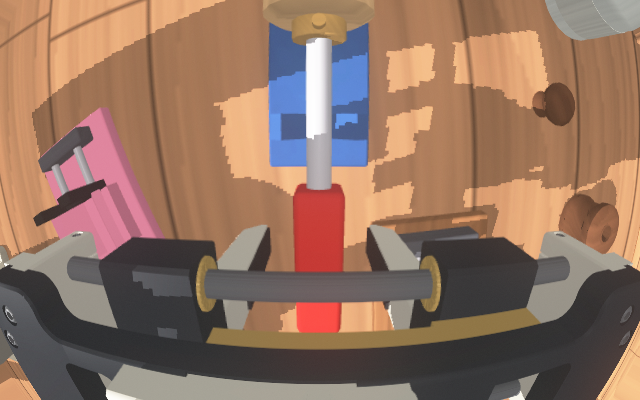

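Released cleanly: the handle is at (318,240), clear of both fingers, and the bead is against the collar. Now retreating straight up.

Emit:
drive_tool(
  steps=[
    {"tx": 0,"ty": 0,"tz": -0.05,"turn": 0,"jaw": 0.6},
    {"tx": 0,"ty": 0,"tz": -0.15,"turn": 0,"jaw": 0.6},
    {"tx": 0,"ty": 0,"tz": -0.3,"turn": 0,"jaw": 0.6},
    {"tx": 0,"ty": 0,"tz": -0.45,"turn": 0,"jaw": 0.6},
    {"tx": -0.2,"ty": 0,"tz": -0.6,"turn": 0,"jaw": 0.6},
    {"tx": -0.35,"ty": 0,"tz": -0.6,"turn": 0,"jaw": 0.6},
    {"tx": -0.5,"ty": 0,"tz": -0.6,"turn": 0,"jaw": 0.6},
    {"tx": -0.65,"ty": 0,"tz": -0.6,"turn": 0,"jaw": 0.6},
    {"tx": -0.65,"ty": 0,"tz": -0.6,"turn": 0,"jaw": 0.6},
    {"tx": -0.65,"ty": 0,"tz": -0.6,"turn": 0,"jaw": 0.6},
  ],
)

```text
t: 23.3
tool_pos: [0.5097, -0.0693, 0.2466]
orientation: [2.329, 2.108, 0.001]
force: [0.3, -0.0, -0.1]
opening: 0.056
```

```bash
python3 look.py c7 top side wrist
python3 - <<'E'
import cv2,numpy as np
a=cv2.imread('pics/c7_top.png');b=cv2.imread('pics/c7_side.png')
cv2.imwrite('pics/c7c.png',np.hstack([cv2.resize(a[150:240,120:260],(560,400),interpolation=cv2.INTER_CUBIC),cv2.resize(b[200:340,210:290],(230,400),interpolation=cv2.INTER_CUBIC)]))
E
```

```text
23.3 [ 0.5097 -0.0693  0.2466] 0.056 [ 0.34 -0.03 -0.09] [-0.03 -0.12  0.02] xang 84.29
```

View pics/c7c.png

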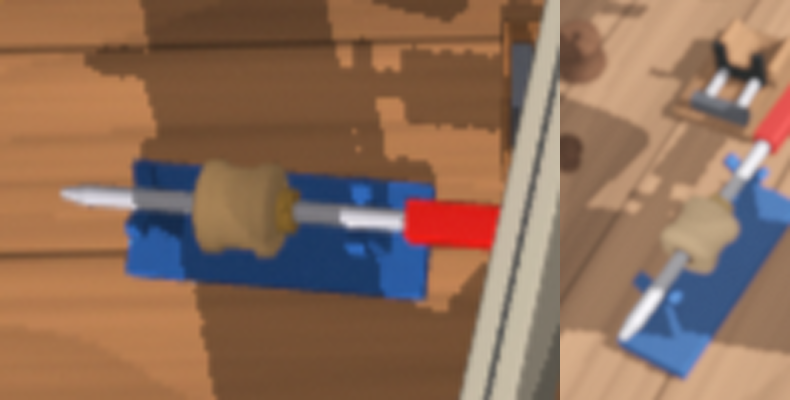

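View pics/c7_wrist.png

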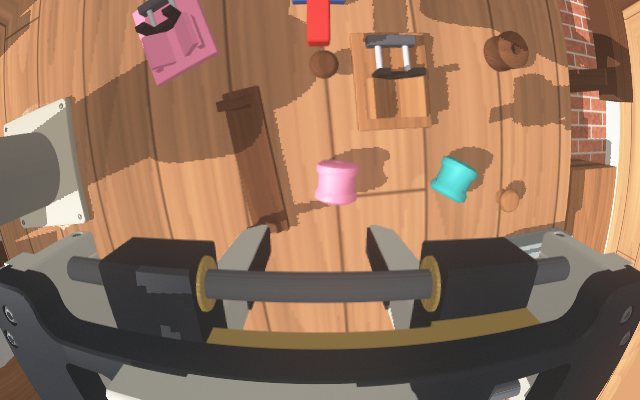

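View pics/c7_top.png

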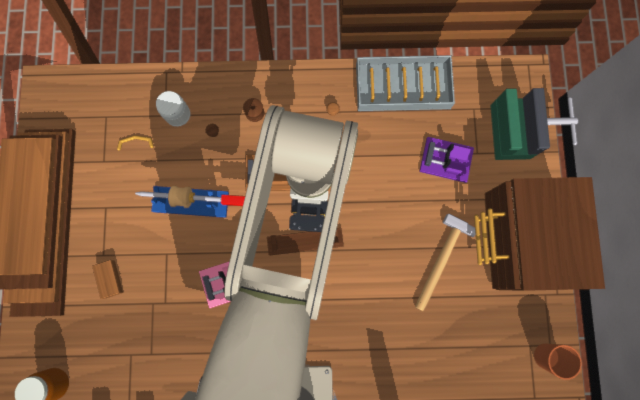

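Top crop: the rod lies across both posts, tip at (65,195) and handle at (450,222). The bead at (240,208) sits against the collar at (288,210), between the posts. The pink and turquoise spools and the cradles are where they were. Handing in.

```bash
python3 -c "
from plant import robot
print(robot.close_job(), robot.read_state()['t'])"
```

```text
the job is handed in; nothing more can be done
the job is handed in; nothing more can be done
```

The rod is lying in both notches of the blue rack with the bead against its brass collar between the posts. I handed the job in at about 23.5 s of the 70 s allowed.

- **Threading:** I gripped the rod by its red handle at 55 N and threaded the pale bead without measurable resistance. I then pressed it against the collar at about 7 to 7.5 N and held it there for over 1 s.
- **Lift and laying:** I eased off to about 1.4 N, lifted the bead out level and carried it to the rack. The rod touched down at about 4 N before I released it and backed away.
- **Last checks:** The top and side pictures showed the rod in both notches, the bead snug at its collar and the gripper clear. The pink and turquoise spools, the three cradles and the holder showed no visible shift. I checked the other objects only by eye.
- **Disagreements:**
  - The cameras disagreed by up to 2 mm on the bead's position. I aligned the rod from the wrist and top pictures together.
  - Some arm moves ended 1 to 3 mm off the command. I corrected them before threading.

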